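Prop the guard of a bench gluing machine and lift its roller out to the rack

TASK

Take the red glue roller out of the bench gluing machine for cleaning: swing the yellow-framed guard right up until it stops, swing the prop stay up to its stop, ease the guard down until its pin rests in the fork of the stay, and only then lift the roller out from under it. Lay the roller gently in the free pair of V saddles of the roller rack, leave the guard propped on its stay, and do not let the guard slam or disturb the spare roller, the jar, the tape roll or the bag bundle.

Things in the scene. Friction and masses are not known exactly. Their poses are not given: they have to be found in the camera images.
- machine: Blue bench gluing machine, fixed. Origin on the bench under its working part; x points from its front panel to its rear, y to its left, z up. Base 300 x 226 mm, 30 high, x -100 to 200. Side plates at y +-105 to +-113, x -90 to 130, top z 110. Front panel top z 70. Motor housing x 130 to 200, top z 100. The frames of the machine's points below are parallel to these axes unless said
- guard (a joint): Guard angle, rad: 0 shut (lying level, pointing to the machine's front), 1.55 right up at its stop, about 1.25 when its pin rests in the fork of the raised stay. Its front edge rises and swings to the rear as the value grows. 0.65 kg. The hinge is a little stiff: above about 1.45 the guard stands by itself, below that it falls
- guard_hinge (a point): Middle of the guard's hinge, at machine x 100, y 0, z 115; the axis is parallel to the machine's y. The guard is a clear pane in a yellow frame, 236 mm wide, 6 mm thick, reaching 192 mm from the hinge. This frame turns with the guard
- guard_handle (a point): Middle of the black handle bar on the guard's outer (upper) face: round bar 12 mm in diameter, 86 mm free between its posts, parallel to the hinge, 170 mm from the hinge along the guard and 40 mm off its middle plane (31 mm clear gap). With the guard right up the bar is behind the guard, 20 mm below its top edge. This frame turns with the guard
- guard_pin (a point): Steel catch pin, 10 mm in diameter, parallel to the hinge, on the guard's left (+y) edge, 140 mm from the hinge along the guard, sticking out from machine y 118 to 142; the point lies at y 134. This frame turns with the guard
- stay (a joint): Angle of the prop stay, rad: 0 lying level along the outside of the left side plate and pointing to the rear, 0.92 up at its stop, where its fork is right for the pin; the free end rises as the value grows. The pivot is stiff (0.35 N m), so the stay stays where it is left. It swings up clear of the pin only if the guard is above about 1.5
- stay_pivot (a point): Pivot of the stay on the left side plate, at machine x -70, y 134, z 85; its axis is parallel to the machine's y. The stay is a flat steel bar 8 mm thick, 14 mm high, with a forked free end. This frame turns with the stay
- stay_grip (a point): Point at which to hold the red round grip peg of the stay: peg 14 mm in diameter, parallel to the hinge, sticking out 68 mm from the bar to the machine's +y, 125 mm from the stay pivot; the point is 42 mm out from the bar, at machine y 180. This frame turns with the stay
- stay_fork (a point): Seat in the forked free end of the stay, 206 mm from its pivot: the guard's pin lies here when propped. Notch 18 mm wide, open away from the pivot, with a long upper lip (tip 223 mm from the pivot) and a short lower one; the pin comes in from the end and from below as the guard is lowered
- bearings (a point): Axis of the bearing saddles, at machine x -20, y 0, z 85, where the roller starts within 3 mm sideways. The saddles, at y +-82 to +-92, have slots 17 mm wide open upwards, tops at z 98. Trough floor under the roller at z 42. Behind the roller runs a fixed steel roller, 30 mm in diameter, along y at x 50, z 85, leaving a gap of 35 mm; in front 50 mm are free
- roller_mid (a point): Centre of the red rubber roller, 40 mm in diameter and 150 mm long, with a steel journal 14 mm in diameter and 25 mm long at each end (200 mm over all), about 0.4 kg. Its own y is the roller's axis; x and z turn as it rolls. It starts in the machine under the guard
- rack_seat (a point): Where the roller's centre must come to lie: on the axis of the free pair of black V saddles of the fixed rack, 50 mm above the bench. Its y is the axis along which the roller lies (either way round). Saddles at y +-84 to +-94 of this point, mouths 42 mm wide, tops at z 61, base plate 150 x 212 mm, 10 high. The rubber fits between the saddles with 9 mm to spare at each end
- spare_mid (a point): Centre of the black spare roller in the other pair of saddles of the rack, same size as the red one, parallel to the free seat and 75 mm to its +x; leave it alone
- jar: White closed jar with a blue lid, 68 mm in diameter, 95 mm tall, origin under its centre; leave it alone
- tape: Red tape roll lying flat on the bag bundle, 96 mm in diameter, 48 mm tall, origin under its centre; leave it alone
- bags: Bundle of brown paper bags, 200 x 130 x 45 mm, origin under its centre; leave it alone

How it is judged:
By the outcome, as a careful person would: the job done as asked, in the order asked, and still so for the second after the job is handed in, with the robot touching nothing.
It also fails if it takes over 72 s, if anything falls off the work surface, if the arm or the gripper's body presses on something with over 40 N, if the wrist force passes 120 N, or if a joint passes its speed limit or range.

ROBOT

A 7-joint arm with a two-finger parallel gripper is mounted at the origin on the work surface. World frame = base frame: x ahead of the robot, y to its left, z up, the work surface at z = 0. Lengths are in m, angles in rad, forces in N, time in s.
With the tool pointing down it reaches from about 0.4 to 0.85 m from the base axis. Payload 4.5 kg.
Tool frame: the origin (TCP) lies on the centre line of the jaws, within the pads' length; the fingertips stand 11 mm ahead of it and the grasp point (between the pads) lies 8 mm behind it; z points along the fingers, y is the direction in which the jaws open and shut (so a half turn about z gives the same grasp; the last joint's range is limited). The gripper opens to 88 mm and grips with 3 to 60 N. Pads are 18 mm wide; open, the fingers measure 123 mm over their backs; the gripper's body (75 mm by 187 mm) begins 45 mm behind the grasp point.
Start: joints at [-1.236, 0.689, -0.195, 1.565, 0.157, 0.902, -0.215], TCP at [0.185, 0.597, 0.25] pointing down, gripper open.
Joint ranges: [-3.01, 3.01], [-0.46, 2.08], [-1.47, 1.51], [0.13, 2.56], [-1, 4.14], [0.04, 2.09], [-2.66, 2.66]. Speed limits (rad/s): [2.57, 2.57, 3.14, 3.14, 3.14, 3.14, 3.14].

INTERFACE

Orientations are given as a unit quaternion [x, y, z, w].
In Python, from plant import r, snapshot gives the robot as it stands.
- The arm moves only by the tool drive_tool, never from a script. Its argument "commands" is a list of rows, each an object of numbers: "wx", "wy", "wz": the turn, a rotation vector about the tool's x, y, z in rad; "dx", "dy", "dz": the shift along the tool's x, y, z in m; "claw": the opening, from 0 (shut) to 1 (fully open). A call has 1 to 12 rows; each row shifts and turns the commanded pose from where the row before left it, along the tool's axes as they then stand; what a row does not reach is not made up. A row lasts 1/10 s, in which the tool goes at most 50 mm and 8.59 degrees, less where a joint would pass 70% of its speed; a pose out of reach is approached as far as the arm can. A call is refused whole if a number of a shift passes 0.05 or a number of a turn 0.15, either way. A call with a gripper value outside its range is refused whole. The fingers move at their own pace and stop on an object; "grip_force" is the grip in N (left out, the last holds). Time passes only in rows, so rows that do not move let the fingers close. It gives the time, the measured TCP pose, the force and the opening at its end, in the units of the state.
- r.get_state(): the state, without advancing time (a new reading comes with each control period).
- snapshot(name): name is "side" or "top" or "wrist"; returns a dict with "color" (400x640x3 uint8, red, green, blue), "fx", "fy", "cx", "cy" (pixels), "world_to_cam" (4x4, takes a point from world to camera coordinates); the wrist camera has in their place "T_tool_cam" (4x4, takes a point from camera to tool coordinates, whose origin is the TCP and whose axes are the flange's). Camera axes: x right, y up, looking along -z (the intrinsics and any distortion apply to the point x, -y, -z); pixel columns grow to the right and rows downward; lengths in m; the calibration is good to about 2 mm. The wrist camera is an equidistant fisheye: a pixel r from the principal point sees the ray r / f radians off the axis. A picture is of the moment at which its call begins: read the wrist's pose just before it. There is no depth.
- r.finish_job(): hands the job in, once; it reports no verdict.
The state is a dict: "clock": time; "q": joint angles; "qd": joint speeds; "joint_torque": joint torques, N m; "tool_pos": TCP position; "eef_rot": TCP orientation; "contact_force": force on the tool from outside, world axes, zero at the start; "moment": the same for the moment, N m; "opening": opening from 0.0 (shut) to 1.0 (fully open).
Only numpy, scipy, OpenCV 4.12 (cv2) and the standard library are available. Lean on these libraries where they do the work, as an engineer would, in place of code of your own. Each camera call takes 0.05 s, during which the arm holds its last target. There are 200 camera calls.

## Working session

There is one attempt and no reset: what is moved stays moved. The work goes in short steps, Python scripts to look and compute and a tool call to move; the robot and the scene stay as the last step left them, time stands still between calls to the robot, and variables do not carry over. Pictures are saved under pics/ and viewed, on a budget of 10 in all, crops included, one or two more only if the job needs it, and the job is handed in when it is done.

Besides the shell and the picture viewer there is one more tool, called after "Call:" by a JSON object that holds its "api" and its "payload". drive_tool: Moves the arm, as the interface text tells. Its arguments: {"type":"object","properties":{"commands":{"type":"array","items":{"type":"object","properties":{"wx":{"type":"number"},"wy":{"type":"number"},"wz":{"type":"number"},"dx":{"type":"number"},"dy":{"type":"number"},"dz":{"type":"number"},"claw":{"type":"number"}}}},"grip_force":{"type":"number"}},"required":["commands"]}

```bash
mkdir -p pics; ls
python3 - <<'E'
from plant import r, snapshot
import cv2,numpy as np
print(r.get_state())
for n in("side","top","wrist"):
    s=snapshot(n); cv2.imwrite(f"pics/{n}0.png",s["color"][:,:,::-1])
    print(n,{k:(np.round(v,4).tolist()) for k,v in s.items() if k!="color"})
E
```

```text
pics
{'clock': 0.0, 'q': array([-1.23616842,  0.68996136, -0.19452763,  1.56633187,  0.15730941,
        0.90249272, -0.21507781]), 'qd': array([ 6.43556173e-04,  8.64478068e-04, -1.75214969e-03, -1.90880809e-03,
       -6.08288745e-05,  7.91186324e-04, -4.48365532e-04]), 'joint_torque': array([-2.40352820e-04, -5.27568233e+01, -1.26753587e+00, -1.53427863e+01,
       -5.27887791e-02,  6.57518831e-03,  1.75210589e-04]), 'tool_pos': array([0.18505632, 0.596343  , 0.24892772]), 'eef_rot': array([ 1.49787318e-01,  9.88717831e-01, -8.97210360e-04, -6.99616567e-05]), 'contact_force': array([ 0.22827416, -0.27126568, -0.02387188]), 'moment': array([-0.00199631, -0.00534654, -0.00937904]), 'opening': 0.9985843104638454}
side {'fx': 372.5707, 'fy': 372.5707, 'cx': 319.9835, 'cy': 201.1, 'world_to_cam': [[0.9189, -0.3939, 0.0225, -0.5237], [0.2444, 0.613, 0.7513, -0.2064], [-0.3098, -0.6849, 0.6595, -0.8485], [0.0, 0.0, 0.0, 1.0]]}
top {'fx': 479.323, 'fy': 479.323, 'cx': 321.0151, 'cy': 191.3073, 'world_to_cam': [[0.0142, -0.9999, 0.0063, -0.0177], [0.9909, 0.0149, 0.134, -0.5855], [-0.1341, 0.0044, 0.991, -1.4522], [0.0, 0.0, 0.0, 1.0]]}
wrist {'fx': 309.7069, 'fy': 309.7069, 'cx': 316.3519, 'cy': 198.8054, 'T_tool_cam': [[0.0001, 0.9593, 0.2823, 0.0725], [1.0, 0.0001, -0.0009, 0.0001], [-0.0009, 0.2823, -0.9593, -0.1332], [0.0, 0.0, 0.0, 1.0]]}
```

View pics/side0.png

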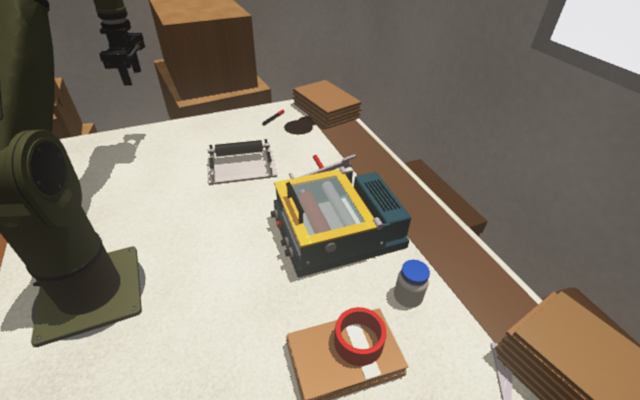

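View pics/top0.png

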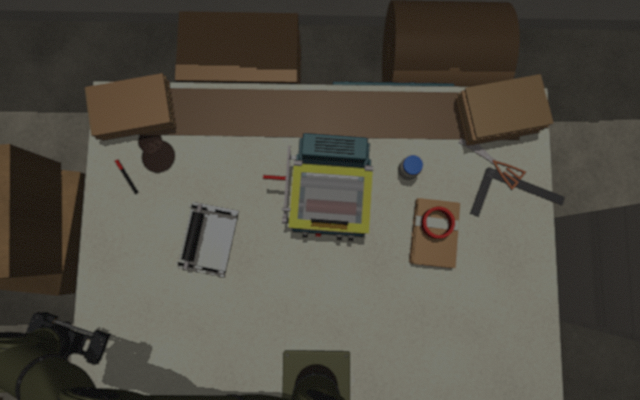

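Top view: the yellow guard spans about px (288–372, 165–235), with the machine facing the robot. The rack is at about (208, 240), with the spare roller on its left (+y) side. Side view: the stay and its red peg are at about (318, 162).

```bash
cat > h.py <<'E'
import cv2,numpy as np
from scipy.spatial.transform import Rotation as R
def proj(s,P):
    p=s["world_to_cam"]@np.r_[P,1]; return np.array([s["cx"]+s["fx"]*p[0]/-p[2], s["cy"]-s["fy"]*p[1]/-p[2]])
def ray(s,u,v):
    T=np.linalg.inv(s["world_to_cam"]); d=T[:3,:3]@np.array([(u-s["cx"])/s["fx"],-(v-s["cy"])/s["fy"],-1]); return T[:3,3],d
def onz(s,uv,z):
    o,d=ray(s,*uv); return o+d*(z-o[2])/d[2]
def hsv(s): return cv2.cvtColor(s["color"],cv2.COLOR_RGB2HSV)
def big(m):
    n,l,st,c=cv2.connectedComponentsWithStats(m); i=1+np.argmax(st[1:,4]); return (l==i).astype(np.uint8)
def box(m):
    p=cv2.findNonZero(m); return cv2.boxPoints(cv2.minAreaRect(p)),cv2.minAreaRect(p)
E
python3 - <<'E'
from plant import snapshot
from h import *
np.set_printoptions(precision=4,suppress=True)
for n in("top","side"):
    s=snapshot(n);H=hsv(s)
    m=big(cv2.inRange(H,(22,120,80),(36,255,255)))
    hull=cv2.convexHull(cv2.findNonZero(m)); q=cv2.approxPolyN(hull,4)[0] if hasattr(cv2,"approxPolyN") else cv2.approxPolyDP(hull,6,True)[:,0]
    P=np.array([onz(s,p,0.118) for p in q]);print(n,m.sum(),q.tolist(),"\n",P[:,:2],P.mean(0),np.linalg.norm(np.roll(P,-1,0)-P,axis=1))
    if n=="top":
        sub=np.zeros_like(m);sub[195:285,165:250]=1
        d=cv2.inRange(H,(0,0,0),(180,255,60))*sub
        w=cv2.inRange(H,(0,0,0),(180,60,255))*sub
        b,rc=box(big(d)); c=onz(s,rc[0],0.06); print("spare",rc,c,[onz(s,p,0.05)[:2] for p in b])
        cv2.imwrite("pics/rack.png",cv2.resize(s["color"][190:290,160:260,::-1],None,fx=5,fy=5,interpolation=cv2.INTER_CUBIC))
        r=cv2.inRange(H,(0,120,60),(8,255,255))|cv2.inRange(H,(172,120,60),(180,255,255)); sr=np.zeros_like(m);sr[165:190,250:292]=1
        print("peg",box(r*sr)[1], onz(s,box(r*sr)[1][0],.085))
E
```

```text
top 1738 [[368, 233], [288, 227], [294, 163], [372, 168]] 
 [[ 0.4546 -0.1475]
 [ 0.4686  0.0859]
 [ 0.6587  0.0726]
 [ 0.6472 -0.1592]] [ 0.5573 -0.037   0.118 ] [0.2338 0.1905 0.232  0.193 ]
spare ((193.00279235839844, 236.15447998046875), (12.966897964477539, 50.66834259033203), 12.994616508483887) [0.4402 0.3762 0.06  ] [array([0.3701, 0.4116]), array([0.5205, 0.3847]), array([0.5121, 0.3456]), array([0.3619, 0.373 ])]
peg ((273.9873046875, 177.17767333984375), (20.234161376953125, 3.0636231899261475), 4.085616588592529) [0.6206 0.1339 0.085 ]
side 1763 [[300, 246], [274, 182], [341, 168], [380, 226]] 
 [[ 0.4559 -0.1489]
 [ 0.4726  0.0853]
 [ 0.6631  0.0769]
 [ 0.6492 -0.1606]] [ 0.5602 -0.0368  0.118 ] [0.2348 0.1908 0.2379 0.1937]
```

View pics/rack.png

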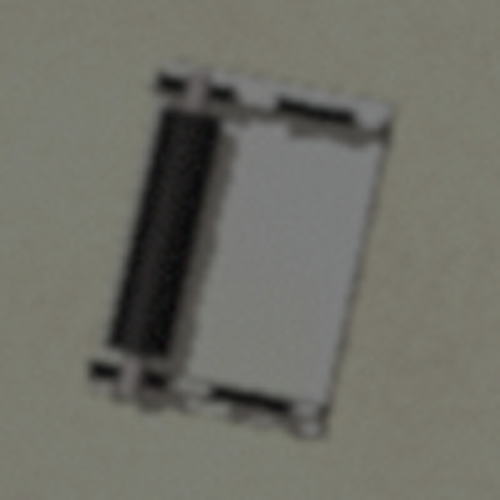

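```bash
cat >> h.py <<'E'
import json
YAW=-0.06; O=np.array([0.555,-0.0368,0])
RM=R.from_euler('z',YAW)
def m2w(p): return O+RM.apply(np.array(p)/1000)
def w2m(p): return RM.inv().apply(np.asarray(p)-O)*1000
# tool orientation: tool x=mach y, tool y=mach x, z down ; tilt>0 leans body to machine front
def mori(tilt=0): return RM*R.from_euler('y',-tilt)*R.from_matrix(np.array([[0,1,0],[1,0,0],[0,0,-1.]]))
def cur():
    from plant import r
    st=r.get_state(); return st["tool_pos"],R.from_quat(st["eef_rot"]),st
def plan(p0,R0,p1,R1,N,claw):
    """rows from commanded pose 0 to 1; p = TCP world"""
    rv=(R0.inv()*R1).as_rotvec(); rows=[]; p=p0;Rc=R0
    for i in range(N):
        pt=p0+(p1-p0)*(i+1)/N
        d=Rc.inv().apply(pt-p); w=rv/N
        row={k:round(float(v),4) for k,v in zip(("dx","dy","dz"),d) if abs(v)>5e-5}
        row.update({k:round(float(v),4) for k,v in zip(("wx","wy","wz"),w) if abs(v)>5e-4}); row["claw"]=claw
        p=p+Rc.apply([row.get(k,0) for k in("dx","dy","dz")]);Rc=Rc*R.from_rotvec([row.get(k,0) for k in("wx","wy","wz")]); rows.append(row)
    print(json.dumps(rows)); return p,Rc
E
python3 - <<'E'
from h import *
p,Rc,_=cur()
s=__import__("plant").snapshot("top")
for uv in((223.2,212),(210,270)): print(onz(s,uv,.055))
# waypoint: camera above rack, then above handle
p,Rc=plan(p,Rc,np.array([.40,.33,.30]),Rc,8,1)
p,Rc=plan(p,Rc,m2w([-70,0,215]),mori(),12,.28)
print(p,m2w([-70,0,147]))
E
```

```text
[0.51529367 0.28901149 0.055     ]
[0.33976528 0.32139903 0.055     ]
[{"dx": -0.0355, "dy": -0.0239, "dz": -0.0063, "claw": 1}, {"dx": -0.0356, "dy": -0.0239, "dz": -0.0063, "claw": 1}, {"dx": -0.0355, "dy": -0.0239, "dz": -0.0063, "claw": 1}, {"dx": -0.0355, "dy": -0.0238, "dz": -0.0063, "claw": 1}, {"dx": -0.0356, "dy": -0.0239, "dz": -0.0063, "claw": 1}, {"dx": -0.0355, "dy": -0.0239, "dz": -0.0064, "claw": 1}, {"dx": -0.0355, "dy": -0.0239, "dz": -0.0063, "claw": 1}, {"dx": -0.0355, "dy": -0.0239, "dz": -0.0063, "claw": 1}]
[{"dx": -0.0157, "dy": -0.0268, "dz": 0.0071, "wz": 0.1108, "claw": 0.28}, {"dx": -0.0186, "dy": -0.0248, "dz": 0.0071, "wz": 0.1108, "claw": 0.28}, {"dx": -0.0212, "dy": -0.0226, "dz": 0.0071, "wz": 0.1108, "claw": 0.28}, {"dx": -0.0236, "dy": -0.0202, "dz": 0.0071, "wz": 0.1108, "claw": 0.28}, {"dx": -0.0257, "dy": -0.0174, "dz": 0.0071, "wz": 0.1108, "claw": 0.28}, {"dx": -0.0275, "dy": -0.0145, "dz": 0.0072, "wz": 0.1108, "claw": 0.28}, {"dx": -0.0289, "dy": -0.0113, "dz": 0.0071, "wz": 0.1108, "claw": 0.28}, {"dx": -0.0299, "dy": -0.0081, "dz": 0.0071, "wz": 0.1108, "claw": 0.28}, {"dx": -0.0307, "dy": -0.0048, "dz": 0.0071, "wz": 0.1108, "claw": 0.28}, {"dx": -0.031, "dy": -0.0013, "dz": 0.0071, "wz": 0.1108, "claw": 0.28}, {"dx": -0.031, "dy": 0.0022, "dz": 0.0071, "wz": 0.1108, "claw": 0.28}, {"dx": -0.0305, "dy": 0.0055, "dz": 0.0071, "wz": 0.1108, "claw": 0.28}]
[ 0.48511721 -0.03260304  0.21500454] [ 0.48512596 -0.03260252  0.147     ]
```

Call:
{"api": "drive_tool", "payload": {"commands": [{"dx": -0.0355,"dy": -0.024,"dz": -0.0063,"claw": 1},{"dx": -0.0355,"dy": -0.024,"dz": -0.0063,"claw": 1},{"dx": -0.0355,"dy": -0.024,"dz": -0.0063,"claw": 1},{"dx": -0.0355,"dy": -0.024,"dz": -0.0063,"claw": 1},{"dx": -0.0355,"dy": -0.024,"dz": -0.0063,"claw": 1},{"dx": -0.0355,"dy": -0.024,"dz": -0.0063,"claw": 1},{"dx": -0.0355,"dy": -0.024,"dz": -0.0063,"claw": 1},{"dx": -0.0355,"dy": -0.024,"dz": -0.0063,"claw": 1}]}}

```text
validation failed for argument at $.co...
```

Call:
{"api": "drive_tool", "payload": {"commands": [{"dx": -0.016,"dy": -0.027,"dz": 0.007,"wz": 0.111,"claw": 0.28},{"dx": -0.0185,"dy": -0.025,"dz": 0.007,"wz": 0.111,"claw": 0.28},{"dx": -0.021,"dy": -0.0225,"dz": 0.007,"wz": 0.111,"claw": 0.28},{"dx": -0.0235,"dy": -0.02,"dz": 0.007,"wz": 0.111,"claw": 0.28},{"dx": -0.0255,"dy": -0.0175,"dz": 0.007,"wz": 0.111,"claw": 0.28},{"dx": -0.0275,"dy": -0.0145,"dz": 0.007,"wz": 0.111,"claw": 0.28},{"dx": -0.029,"dy": -0.0115,"dz": 0.007,"wz": 0.111,"claw": 0.28},{"dx": -0.03,"dy": -0.008,"dz": 0.007,"wz": 0.111,"claw": 0.28},{"dx": -0.0305,"dy": -0.005,"dz": 0.007,"wz": 0.111,"claw": 0.28},{"dx": -0.031,"dy": -0.0015,"dz": 0.007,"wz": 0.111,"claw": 0.28},{"dx": -0.031,"dy": 0.002,"dz": 0.007,"wz": 0.11,"claw": 0.28},{"dx": -0.0305,"dy": 0.0055,"dz": 0.007,"wz": 0.11,"claw": 0.28}]}}

```text
validation failed for argument at $.co...
```

Call:
{"api": "drive_tool", "payload": {"commands": [{"dx": -0.036,"dy": -0.024,"dz": -0.006,"wx": 0,"wy": 0,"wz": 0,"claw": 1.0}]}}

```text
clock: 0.4
tool_pos: [0.2067, 0.5672, 0.255]
eef_rot: [0.145, 0.989, 0.002, -0.003]
contact_force: [0.2, 0.0, -0.3]
opening: 1.0
```

Call:
{"api": "drive_tool", "payload": {"commands": [{"dx": -0.036,"dy": -0.024,"dz": -0.006}]}}

```text
validation failed for argument at $.co...
```

Call:
{"api": "drive_tool", "payload": {"commands": [{"dx": -0.036,"dy": -0.024,"dz": -0.006,"wx": 0,"wy": 0,"wz": 0,"claw": 1},{"dx": -0.036,"dy": -0.024,"dz": -0.006,"wx": 0,"wy": 0,"wz": 0,"claw": 1},{"dx": -0.036,"dy": -0.024,"dz": -0.006,"wx": 0,"wy": 0,"wz": 0,"claw": 1},{"dx": -0.036,"dy": -0.024,"dz": -0.006,"wx": 0,"wy": 0,"wz": 0,"claw": 1},{"dx": -0.036,"dy": -0.024,"dz": -0.006,"wx": 0,"wy": 0,"wz": 0,"claw": 1},{"dx": -0.036,"dy": -0.024,"dz": -0.006,"wx": 0,"wy": 0,"wz": 0,"claw": 1},{"dx": -0.036,"dy": -0.024,"dz": -0.006,"wx": 0,"wy": 0,"wz": 0,"claw": 1}]}}

```text
clock: 1.1
tool_pos: [0.4043, 0.3268, 0.2981]
eef_rot: [0.15, 0.989, 0.0, 0.0]
contact_force: [-0.2, 0.3, 0.5]
opening: 1.002
```

Call:
{"api": "drive_tool", "payload": {"commands": [{"dx": -0.016,"dy": -0.027,"dz": 0.007,"wx": 0,"wy": 0,"wz": 0.111,"claw": 0.28},{"dx": -0.019,"dy": -0.025,"dz": 0.007,"wx": 0,"wy": 0,"wz": 0.111,"claw": 0.28},{"dx": -0.021,"dy": -0.023,"dz": 0.007,"wx": 0,"wy": 0,"wz": 0.111,"claw": 0.28},{"dx": -0.024,"dy": -0.02,"dz": 0.007,"wx": 0,"wy": 0,"wz": 0.111,"claw": 0.28},{"dx": -0.026,"dy": -0.017,"dz": 0.007,"wx": 0,"wy": 0,"wz": 0.111,"claw": 0.28},{"dx": -0.028,"dy": -0.014,"dz": 0.007,"wx": 0,"wy": 0,"wz": 0.111,"claw": 0.28},{"dx": -0.029,"dy": -0.011,"dz": 0.007,"wx": 0,"wy": 0,"wz": 0.111,"claw": 0.28},{"dx": -0.03,"dy": -0.008,"dz": 0.007,"wx": 0,"wy": 0,"wz": 0.111,"claw": 0.28},{"dx": -0.031,"dy": -0.005,"dz": 0.007,"wx": 0,"wy": 0,"wz": 0.111,"claw": 0.28},{"dx": -0.031,"dy": -0.001,"dz": 0.007,"wx": 0,"wy": 0,"wz": 0.111,"claw": 0.28},{"dx": -0.031,"dy": 0.002,"dz": 0.007,"wx": 0,"wy": 0,"wz": 0.111,"claw": 0.28},{"dx": -0.03,"dy": 0.006,"dz": 0.007,"wx": 0,"wy": 0,"wz": 0.111,"claw": 0.28}]}}

```text
clock: 2.3
tool_pos: [0.4911, -0.0362, 0.2136]
eef_rot: [0.73, 0.683, 0.0, 0.0]
contact_force: [0.7, 0.9, -0.2]
opening: 0.279
```

```bash
cat > look.py <<'E'
import sys
from plant import snapshot
from h import *
np.set_printoptions(precision=4,suppress=True)
p,Rc,st=cur(); print(st["clock"],"mach mm",w2m(p),"grasp",w2m(p-Rc.apply([0,0,.008])),"tool axes err",(mori().inv()*Rc).as_rotvec(),"F",st["contact_force"],"open",st["opening"],"q",st["q"])
for a in sys.argv[1:]:
    n,f=a.split(":"); s=snapshot(n); cv2.imwrite(f"pics/{f}.png",s["color"][:,:,::-1])
def wproj(s,p,Rc,P):
    t=Rc.inv().apply(np.asarray(P)-p); c=np.linalg.inv(s["T_tool_cam"])@np.r_[t,1]; v=np.array([c[0],-c[1],-c[2]])
    a=np.arctan2(np.hypot(v[0],v[1]),v[2]); h=v[:2]/np.hypot(v[0],v[1]); return np.array([s["cx"],s["cy"]])+s["fx"]*a*h
if any(a.startswith("wrist") for a in sys.argv[1:]):
    for nm,P in {"barL":[-70,43,155],"barR":[-70,-43,155],"peg":[55,206,85],"roller":[-20,75,85],"front L":[-92,118,118]}.items(): print(nm,wproj(s,p,Rc,m2w(P)))
E
python3 look.py wrist:w1
```

```text
2.3 mach mm [-63.7883  -3.2377 213.564 ] grasp [-63.792   -3.2391 221.564 ] tool axes err [-0.0005  0.0002  0.0064] F [ 0.6554  0.9493 -0.2257] open 0.2788738678514574 q [-0.0895  0.5779  0.1094  2.0073 -0.1126  0.5615  0.0312]
barL [305.4762 153.0922]
barR [307.5759 274.8487]
peg [444.8836 -26.6009]
roller [367.462  104.5527]
front L [276.1505  46.8657]
```

View wrist.

View pics/w1.png

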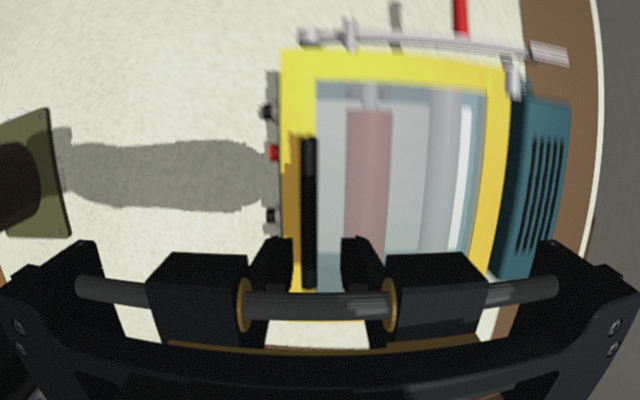

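The bar shows at column ~309, rows 137–290, and the roller at column 368. Predictions agree to within about 3 px (about 2 mm).

Call:
{"api": "drive_tool", "payload": {"commands": [{"dx": 0,"dy": 0,"dz": 0.015,"wx": 0,"wy": 0,"wz": 0,"claw": 0.28},{"dx": 0,"dy": 0,"dz": 0.015,"wx": 0,"wy": 0,"wz": 0,"claw": 0.28},{"dx": 0,"dy": 0,"dz": 0,"wx": 0,"wy": 0,"wz": 0,"claw": 0.28},{"dx": 0,"dy": 0,"dz": 0,"wx": 0,"wy": 0,"wz": 0,"claw": 0.28}]}}

```text
clock: 2.75
tool_pos: [0.4908, -0.0348, 0.1838]
eef_rot: [0.729, 0.685, -0.0, -0.0]
contact_force: [0.2, -0.3, 0.2]
opening: 0.282
```

```bash
python3 look.py wrist:w2
python3 - <<'E'
from h import *
im=cv2.imread("pics/w2.png"); g=im.max(2)
for row in (150,170,190,210): print(row, [int(x) for x in g[row,270:350:2]])
E
```

```text
2.75 mach mm [-64.175   -1.8696 183.8449] grasp [-64.1723  -1.8709 191.8449] tool axes err [0.0003 0.0002 0.0015] F [ 0.2413 -0.3395  0.2403] open 0.2822781320920919 q [-0.082   0.6281  0.0944  2.0356 -0.1199  0.4833  0.0393]
barL [304.8386 163.2231]
barR [306.8233 300.1709]
peg [459.6321 -36.8573]
roller [375.0175 106.024 ]
front L [271.9508  39.5928]
150 [109, 86, 171, 226, 223, 223, 224, 178, 151, 155, 154, 157, 114, 16, 21, 23, 26, 43, 54, 47, 29, 23, 14, 88, 180, 186, 187, 186, 186, 189, 187, 185, 187, 188, 189, 184, 186, 187, 187, 167]
170 [134, 128, 122, 224, 222, 223, 223, 226, 189, 151, 153, 155, 136, 13, 16, 22, 22, 41, 51, 44, 23, 25, 16, 85, 177, 184, 182, 179, 183, 181, 182, 181, 180, 185, 183, 183, 184, 182, 183, 158]
190 [128, 134, 91, 133, 150, 147, 148, 146, 149, 148, 149, 151, 136, 40, 19, 25, 28, 32, 38, 13, 16, 17, 14, 86, 174, 182, 180, 183, 180, 180, 183, 182, 181, 182, 183, 182, 181, 181, 177, 149]
210 [126, 130, 124, 110, 149, 146, 145, 146, 148, 148, 144, 147, 139, 58, 14, 19, 20, 26, 21, 22, 10, 9, 7, 87, 175, 182, 180, 182, 183, 181, 181, 181, 181, 180, 180, 179, 182, 179, 171, 143]
```

Call:
{"api": "drive_tool", "payload": {"commands": [{"dx": 0,"dy": -0.006,"dz": 0.01,"wx": 0,"wy": 0,"wz": 0,"claw": 0.28},{"dx": 0,"dy": 0,"dz": 0.015,"wx": 0,"wy": 0,"wz": 0,"claw": 0.28},{"dx": 0,"dy": 0,"dz": 0.012,"wx": 0,"wy": 0,"wz": 0,"claw": 0.28},{"dx": 0,"dy": 0,"dz": 0,"wx": 0,"wy": 0,"wz": 0,"claw": 0.28},{"dx": 0,"dy": 0,"dz": 0,"wx": 0,"wy": 0,"wz": 0,"claw": 0.05},{"dx": 0,"dy": 0,"dz": 0,"wx": 0,"wy": 0,"wz": 0,"claw": 0.05},{"dx": 0,"dy": 0,"dz": 0,"wx": 0,"wy": 0,"wz": 0,"claw": 0.05},{"dx": 0,"dy": 0,"dz": 0,"wx": 0,"wy": 0,"wz": 0,"claw": 0.05}], "grip_force": 15}}

```text
clock: 3.6
tool_pos: [0.4852, -0.0346, 0.1475]
eef_rot: [0.729, 0.685, 0.0, 0.0]
contact_force: [-1.2, -0.8, 7.1]
opening: 0.127
```

```bash
python3 look.py
python3 - <<'E'
from h import *
# arc of bar (machine mm): x,z and steps
def bar(t): 
    d=np.array([-np.cos(t),np.sin(t)]);n=np.array([np.sin(t),np.cos(t)]); return np.array([100,115])+170*d+40*n
ts=np.linspace(0,1.55,25); B=np.array([bar(t) for t in ts])
print(np.round(np.diff(B,axis=0),1).tolist(), B[0],B[-1])
E
```

```text
3.6 mach mm [-69.8423  -1.9989 147.4843] grasp [-69.8521  -2.0006 155.4843] tool axes err [-0.0012  0.0002  0.002 ] F [-1.195  -0.7728  7.0505] open 0.12699924321022188 q [-0.0698  0.6886  0.0746  2.0807 -0.13    0.3753  0.0468]
[[2.9, 10.9], [3.6, 10.7], [4.3, 10.4], [5.0, 10.1], [5.6, 9.8], [6.2, 9.4], [6.8, 9.0], [7.4, 8.5], [7.9, 8.0], [8.4, 7.5], [8.9, 6.9], [9.3, 6.3], [9.7, 5.7], [10.1, 5.1], [10.4, 4.4], [10.6, 3.7], [10.9, 3.1], [11.0, 2.3], [11.2, 1.6], [11.2, 0.9], [11.3, 0.2], [11.3, -0.6], [11.2, -1.3], [11.1, -2.0]] [-70. 155.] [136.45622984 285.79503302]
```

Call:
{"api": "drive_tool", "payload": {"commands": [{"dx": 0,"dy": 0.003,"dz": -0.011,"wx": 0,"wy": 0,"wz": 0,"claw": 0.05},{"dx": 0,"dy": 0.0035,"dz": -0.0107,"wx": 0,"wy": 0,"wz": 0,"claw": 0.05},{"dx": 0,"dy": 0.0043,"dz": -0.0104,"wx": 0,"wy": 0,"wz": 0,"claw": 0.05},{"dx": 0,"dy": 0.005,"dz": -0.0101,"wx": 0,"wy": 0,"wz": 0,"claw": 0.05},{"dx": 0,"dy": 0.0056,"dz": -0.0098,"wx": 0,"wy": 0,"wz": 0,"claw": 0.05},{"dx": 0,"dy": 0.0062,"dz": -0.0094,"wx": 0,"wy": 0,"wz": 0,"claw": 0.05},{"dx": 0,"dy": 0.0068,"dz": -0.009,"wx": 0,"wy": 0,"wz": 0,"claw": 0.05},{"dx": 0,"dy": 0.0074,"dz": -0.0085,"wx": 0,"wy": 0,"wz": 0,"claw": 0.05}]}}

```text
clock: 4.4
tool_pos: [0.5285, -0.0373, 0.2254]
eef_rot: [0.729, 0.685, 0.001, 0.001]
contact_force: [8.8, -1.3, -15.0]
opening: 0.119
```

```bash
python3 look.py
```

```text
4.4 mach mm [-26.3752  -2.0389 225.3996] grasp [-26.4031  -2.0381 233.3996] tool axes err [-0.0035 -0.0001  0.0017] F [  8.7869  -1.2664 -15.047 ] open 0.11857553722833103 q [-0.0892  0.5997  0.1169  1.8923 -0.1082  0.6521  0.0316]
```

Call:
{"api": "drive_tool", "payload": {"commands": [{"dx": 0,"dy": 0.0079,"dz": -0.008,"wx": 0,"wy": 0,"wz": 0,"claw": 0.05},{"dx": 0,"dy": 0.0084,"dz": -0.0075,"wx": 0,"wy": 0,"wz": 0,"claw": 0.05},{"dx": 0,"dy": 0.0089,"dz": -0.0069,"wx": 0,"wy": 0,"wz": 0,"claw": 0.05},{"dx": 0,"dy": 0.0093,"dz": -0.0063,"wx": 0,"wy": 0,"wz": 0,"claw": 0.05},{"dx": 0,"dy": 0.0097,"dz": -0.0057,"wx": 0,"wy": 0,"wz": 0,"claw": 0.05},{"dx": 0,"dy": 0.0101,"dz": -0.0051,"wx": 0,"wy": 0,"wz": 0,"claw": 0.05},{"dx": 0,"dy": 0.0104,"dz": -0.0044,"wx": 0,"wy": 0,"wz": 0,"claw": 0.05},{"dx": 0,"dy": 0.0106,"dz": -0.0037,"wx": 0,"wy": 0,"wz": 0,"claw": 0.05}]}}

```text
clock: 5.2
tool_pos: [0.5998, -0.0416, 0.2715]
eef_rot: [0.729, 0.685, -0.002, -0.002]
contact_force: [-0.9, -0.4, -7.0]
opening: 0.117
```

```bash
python3 look.py
```

```text
5.2 mach mm [ 44.9951  -2.1439 271.4574] grasp [ 45.0441  -2.1441 279.4572] tool axes err [0.0061 0.     0.0018] F [-0.9283 -0.3859 -6.9824] open 0.11694995516665703 q [-0.0834  0.6352  0.1339  1.6195 -0.1016  0.8998  0.0265]
```

Call:
{"api": "drive_tool", "payload": {"commands": [{"dx": 0,"dy": 0.0109,"dz": -0.0031,"wx": 0,"wy": 0,"wz": 0,"claw": 0.05},{"dx": 0,"dy": 0.011,"dz": -0.0023,"wx": 0,"wy": 0,"wz": 0,"claw": 0.05},{"dx": 0,"dy": 0.0112,"dz": -0.0016,"wx": 0,"wy": 0,"wz": 0,"claw": 0.05},{"dx": 0,"dy": 0.0112,"dz": -0.0009,"wx": 0,"wy": 0,"wz": 0,"claw": 0.05},{"dx": 0,"dy": 0.0113,"dz": -0.0002,"wx": 0,"wy": 0,"wz": 0,"claw": 0.05},{"dx": 0,"dy": 0.0057,"dz": 0.0002,"wx": 0,"wy": 0,"wz": 0,"claw": 0.05},{"dx": 0,"dy": 0.0056,"dz": 0.0003,"wx": 0,"wy": 0,"wz": 0,"claw": 0.05},{"dx": 0,"dy": 0.0056,"dz": 0.0006,"wx": 0,"wy": 0,"wz": 0,"claw": 0.05},{"dx": 0,"dy": 0.0056,"dz": 0.0007,"wx": 0,"wy": 0,"wz": 0,"claw": 0.05},{"dx": 0,"dy": 0.0056,"dz": 0.001,"wx": 0,"wy": 0,"wz": 0,"claw": 0.05},{"dx": 0,"dy": 0.0056,"dz": 0.001,"wx": 0,"wy": 0,"wz": 0,"claw": 0.05},{"dx": 0,"dy": 0.002,"dz": 0.0004,"wx": 0,"wy": 0,"wz": 0,"claw": 0.05}]}}

```text
clock: 6.4
tool_pos: [0.6913, -0.0473, 0.2762]
eef_rot: [0.729, 0.685, -0.002, -0.002]
contact_force: [-11.7, 1.0, -6.8]
opening: 0.118
```

```bash
python3 look.py side:s1
```

```text
6.4 mach mm [136.6649  -2.3232 276.249 ] grasp [136.7087  -2.3259 284.2489] tool axes err [0.0055 0.0003 0.002 ] F [-11.7004   0.9638  -6.7699] open 0.11846482020100581 q [-0.0639  0.7676  0.1385  1.3048 -0.1093  1.082   0.0261]
```

Call:
{"api": "drive_tool", "payload": {"commands": [{"dx": 0,"dy": 0,"dz": 0,"wx": 0,"wy": 0,"wz": 0,"claw": 0.28},{"dx": 0,"dy": 0,"dz": 0,"wx": 0,"wy": 0,"wz": 0,"claw": 0.28},{"dx": 0,"dy": 0,"dz": 0,"wx": 0,"wy": 0,"wz": 0,"claw": 0.28},{"dx": 0,"dy": 0,"dz": -0.01,"wx": 0,"wy": 0,"wz": 0,"claw": 0.28},{"dx": 0,"dy": 0,"dz": -0.02,"wx": 0,"wy": 0,"wz": 0,"claw": 0.28},{"dx": 0,"dy": 0,"dz": -0.03,"wx": 0,"wy": 0,"wz": 0,"claw": 0.28},{"dx": 0.02,"dy": -0.005,"dz": -0.01,"wx": 0,"wy": 0,"wz": 0,"claw": 0.28},{"dx": 0.035,"dy": -0.015,"dz": 0,"wx": 0,"wy": 0,"wz": 0,"claw": 0.4},{"dx": 0.035,"dy": -0.015,"dz": 0,"wx": 0,"wy": 0,"wz": 0,"claw": 0.4},{"dx": 0.035,"dy": -0.015,"dz": 0,"wx": 0,"wy": 0,"wz": 0,"claw": 0.4},{"dx": 0.035,"dy": -0.015,"dz": 0,"wx": 0,"wy": 0,"wz": 0,"claw": 0.4},{"dx": 0.03,"dy": -0.018,"dz": 0,"wx": 0,"wy": 0,"wz": 0,"claw": 0.4}]}}

```text
clock: 7.65
tool_pos: [0.6223, 0.1496, 0.3491]
eef_rot: [0.728, 0.685, 0.002, 0.001]
contact_force: [0.0, -0.1, 0.3]
opening: 0.398
```

Call:
{"api": "drive_tool", "payload": {"commands": [{"dx": 0,"dy": 0,"dz": 0.04,"wx": 0,"wy": 0,"wz": 0,"claw": 0.4},{"dx": 0,"dy": 0,"dz": 0.045,"wx": 0,"wy": 0,"wz": 0,"claw": 0.4},{"dx": 0,"dy": 0,"dz": 0.045,"wx": 0,"wy": 0,"wz": 0,"claw": 0.4},{"dx": 0,"dy": 0,"dz": 0.02,"wx": 0,"wy": 0,"wz": 0,"claw": 0.4},{"dx": 0,"dy": 0,"dz": 0,"wx": 0,"wy": 0,"wz": 0,"claw": 0.4},{"dx": 0,"dy": 0,"dz": 0,"wx": 0,"wy": 0,"wz": 0,"claw": 0.4}]}}

```text
clock: 8.25
tool_pos: [0.6234, 0.1475, 0.1989]
eef_rot: [0.729, 0.685, 0.002, 0.001]
contact_force: [0.6, 0.1, 0.9]
opening: 0.402
```

```bash
python3 look.py wrist:w3 side:s2
```

```text
8.25 mach mm [ 57.2092 188.0675 198.8741] grasp [ 57.1817 188.059  206.8741] tool axes err [-0.0034  0.0011  0.0021] F [0.627  0.1181 0.9242] open 0.4016855802095543 q [-0.3726  0.7695  0.1267  1.5791 -0.123   0.7973 -0.2576]Traceback (most recent call last):
  File "look.py", line 12, in <module>
    for nm,P in {"barL":[-70,43,155],"barR":[-70,-43,155],"peg":[55,206,85],"roller":[-20,75,85],"front L":[-92,118,118]}.items(): print(nm,wproj(s,p,Rc,m2w(P)))
                                                                                                                                            ~~~~~^^^^^^^^^^^^^^^
  File "look.py", line 9, in wproj
    t=Rc.inv().apply(np.asarray(P)-p); c=np.linalg.inv(s["T_tool_cam"])@np.r_[t,1]; v=np.array([c[0],-c[1],-c[2]])
                                                       ~^^^^^^^^^^^^^^
KeyError: 'T_tool_cam'
```

View pics/w3.png

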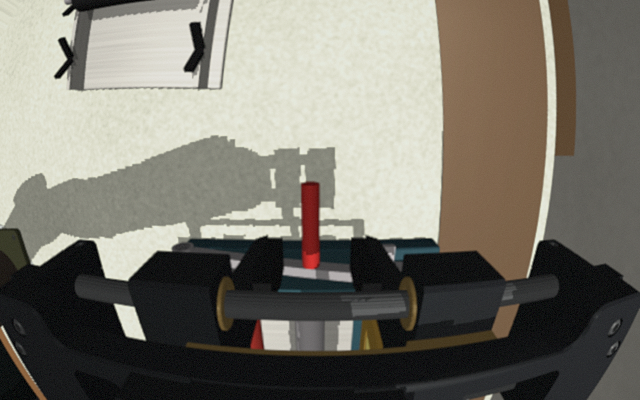

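View pics/s2.png

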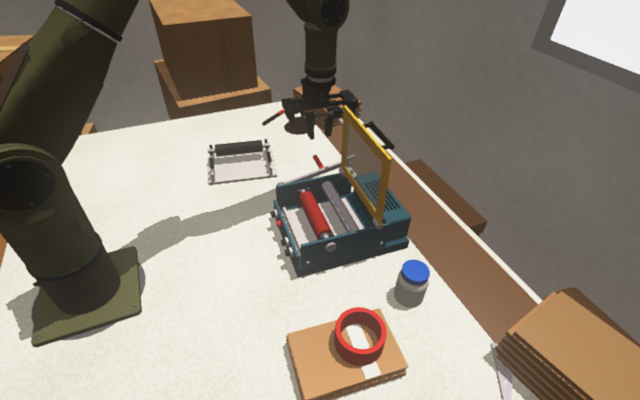

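Guard is standing fully up. In w3 the peg is at column 310, between the fingers, so it needs about −3.5 mm in x. Descending to grip it.

Call:
{"api": "drive_tool", "payload": {"commands": [{"dx": 0,"dy": -0.003,"dz": 0.03,"wx": 0,"wy": 0,"wz": 0,"claw": 0.4},{"dx": 0,"dy": 0,"dz": 0.035,"wx": 0,"wy": 0,"wz": 0,"claw": 0.4},{"dx": 0,"dy": 0,"dz": 0.035,"wx": 0,"wy": 0,"wz": 0,"claw": 0.4},{"dx": 0,"dy": 0,"dz": 0.022,"wx": 0,"wy": 0,"wz": 0,"claw": 0.4},{"dx": 0,"dy": 0,"dz": 0,"wx": 0,"wy": 0,"wz": 0,"claw": 0.4},{"dx": 0,"dy": 0,"dz": 0,"wx": 0,"wy": 0,"wz": 0,"claw": 0.05},{"dx": 0,"dy": 0,"dz": 0,"wx": 0,"wy": 0,"wz": 0,"claw": 0.05},{"dx": 0,"dy": 0,"dz": 0,"wx": 0,"wy": 0,"wz": 0,"claw": 0.05},{"dx": 0,"dy": 0,"dz": 0,"wx": 0,"wy": 0,"wz": 0,"claw": 0.05},{"dx": 0,"dy": 0,"dz": 0,"wx": 0,"wy": 0,"wz": 0,"claw": 0.05}]}}

```text
clock: 9.35
tool_pos: [0.6191, 0.1478, 0.0759]
eef_rot: [0.729, 0.685, 0.001, 0.0]
contact_force: [-1.2, 0.6, 0.5]
opening: 0.146
```

```bash
python3 look.py
python3 - <<'E'
import numpy as np
t=np.linspace(0,.92,16); B=125*np.c_[np.cos(t),np.sin(t)]; print(np.round(np.diff(B,axis=0),1).tolist())
E
```

```text
9.35 mach mm [ 52.9501 188.1132  75.9364] grasp [ 52.941  188.107   83.9364] tool axes err [-0.0011  0.0008  0.0018] F [-1.2004  0.6168  0.4523] open 0.14582848398072693 q [-0.3566  0.9348  0.0926  1.6558 -0.142   0.5563 -0.2426]
[[-0.2, 7.7], [-0.7, 7.6], [-1.2, 7.6], [-1.6, 7.5], [-2.1, 7.4], [-2.5, 7.2], [-3.0, 7.1], [-3.4, 6.9], [-3.8, 6.6], [-4.2, 6.4], [-4.6, 6.1], [-5.0, 5.8], [-5.3, 5.5], [-5.6, 5.2], [-6.0, 4.8]]
```

Call:
{"api": "drive_tool", "payload": {"commands": [{"dx": 0,"dy": -0.0002,"dz": -0.0077,"wx": 0,"wy": 0,"wz": 0,"claw": 0.05},{"dx": 0,"dy": -0.0007,"dz": -0.0076,"wx": 0,"wy": 0,"wz": 0,"claw": 0.05},{"dx": 0,"dy": -0.0012,"dz": -0.0076,"wx": 0,"wy": 0,"wz": 0,"claw": 0.05},{"dx": 0,"dy": -0.0016,"dz": -0.0075,"wx": 0,"wy": 0,"wz": 0,"claw": 0.05},{"dx": 0,"dy": -0.0021,"dz": -0.0074,"wx": 0,"wy": 0,"wz": 0,"claw": 0.05},{"dx": 0,"dy": -0.0025,"dz": -0.0072,"wx": 0,"wy": 0,"wz": 0,"claw": 0.05},{"dx": 0,"dy": -0.003,"dz": -0.0071,"wx": 0,"wy": 0,"wz": 0,"claw": 0.05},{"dx": 0,"dy": -0.0034,"dz": -0.0069,"wx": 0,"wy": 0,"wz": 0,"claw": 0.05}], "grip_force": 20}}

```text
clock: 10.15
tool_pos: [0.5954, 0.149, 0.1309]
eef_rot: [0.728, 0.686, -0.007, -0.006]
contact_force: [-11.9, 3.3, -16.4]
opening: 0.147
```

Call:
{"api": "drive_tool", "payload": {"commands": [{"dx": 0,"dy": -0.0038,"dz": -0.0066,"wx": 0,"wy": 0,"wz": 0,"claw": 0.05},{"dx": 0,"dy": -0.0042,"dz": -0.0064,"wx": 0,"wy": 0,"wz": 0,"claw": 0.05},{"dx": 0,"dy": -0.0046,"dz": -0.0061,"wx": 0,"wy": 0,"wz": 0,"claw": 0.05},{"dx": 0,"dy": -0.005,"dz": -0.0058,"wx": 0,"wy": 0,"wz": 0,"claw": 0.05},{"dx": 0,"dy": -0.0053,"dz": -0.0055,"wx": 0,"wy": 0,"wz": 0,"claw": 0.05},{"dx": 0,"dy": -0.0056,"dz": -0.0052,"wx": 0,"wy": 0,"wz": 0,"claw": 0.05},{"dx": 0,"dy": -0.006,"dz": -0.0048,"wx": 0,"wy": 0,"wz": 0,"claw": 0.05},{"dx": 0,"dy": -0.0015,"dz": -0.0012,"wx": 0,"wy": 0,"wz": 0,"claw": 0.05},{"dx": 0,"dy": 0,"dz": 0,"wx": 0,"wy": 0,"wz": 0,"claw": 0.05}]}}

```text
clock: 11.05
tool_pos: [0.572, 0.1492, 0.1732]
eef_rot: [0.729, 0.684, 0.002, 0.003]
contact_force: [13.3, -0.5, -37.6]
opening: 0.131
```

```bash
python3 look.py
```

```text
11.05 mach mm [  5.7955 186.6765 173.1625] grasp [  5.738  186.6875 181.1623] tool axes err [-0.0072 -0.0014  0.0033] F [ 13.3152  -0.482  -37.5661] open 0.13131903032853298 q [-0.405   0.7442  0.1214  1.7596 -0.1313  0.6394 -0.2738]
```

Call:
{"api": "drive_tool", "payload": {"commands": [{"dx": 0,"dy": 0,"dz": 0.002,"wx": 0,"wy": 0,"wz": 0,"claw": 0.35},{"dx": 0,"dy": 0,"dz": 0,"wx": 0,"wy": 0,"wz": 0,"claw": 0.35},{"dx": 0,"dy": 0,"dz": 0,"wx": 0,"wy": 0,"wz": 0,"claw": 0.35},{"dx": 0,"dy": 0,"dz": -0.02,"wx": 0,"wy": 0,"wz": 0,"claw": 0.35},{"dx": 0,"dy": 0,"dz": -0.04,"wx": 0,"wy": 0,"wz": 0,"claw": 0.3},{"dx": 0,"dy": 0,"dz": -0.045,"wx": 0,"wy": 0,"wz": 0,"claw": 0.28},{"dx": 0,"dy": 0,"dz": -0.045,"wx": 0,"wy": 0,"wz": 0,"claw": 0.28},{"dx": 0,"dy": 0,"dz": -0.025,"wx": 0,"wy": 0,"wz": 0,"claw": 0.28}]}}

```text
clock: 11.85
tool_pos: [0.5696, 0.1506, 0.3542]
eef_rot: [0.729, 0.685, 0.004, 0.002]
contact_force: [0.2, -0.0, -0.2]
opening: 0.28
```

```bash
sed -i 's/^for a in sys/for a in sys/; s/n,f=a.split(":"); s=snapshot(n); cv2/n,f=a.split(":"); s=snapshot(n); S=s; cv2/' look.py; sed -i '/^if any/,$d' look.py; python3 look.py side:s3 top:t3
python3 - <<'E'
from plant import snapshot
from h import *
c=cv2.imread("pics/s3.png"); cv2.imwrite("pics/s3c.png",cv2.resize(c[90:290,230:430],None,fx=3,fy=3,interpolation=cv2.INTER_CUBIC))
s=snapshot("side")
for n,P in dict(pegbase=[5.7,138,184.5],pegtip=[5.7,206,184.5],fork=[54.8,134,249],pin=[100-140*np.cos(1.55),134,115+140*np.sin(1.55)],pegtip85=[-70+125*np.cos(.87),206,85+125*np.sin(.87)]).items(): q=proj(s,m2w(P)); print(n,q,(q-[230,90])*3)
E
```

```text
11.85 mach mm [  3.3145 187.8955 354.1797] grasp [  3.2539 187.8722 362.1794] tool axes err [-0.0076  0.0029  0.0024] F [ 0.2196 -0.0123 -0.2191] open 0.2795492093218909 q [-0.4361  0.5299  0.1695  1.5517 -0.0981  1.0601 -0.3046]
pegbase [306.05591049 150.1600494 ] [228.16773147 180.4801482 ]
pegtip [298.30764315 136.97884091] [204.92292945 140.93652274]
fork [325.00452638 126.1656953 ] [285.01357915 108.49708591]
pin [340.66735295 121.54118465] [332.00205885  94.62355395]
pegtip85 [300.03726105 137.93757724] [210.11178316 143.81273171]
```

View pics/s3c.png

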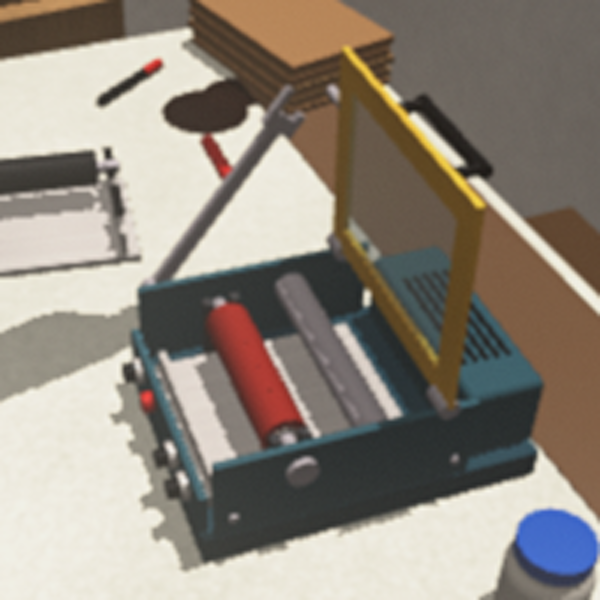

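Run:
```python
from plant import snapshot
from h import *
from scipy.optimize import least_squares
def cen(im,x0,x1,y0,y1):
    H=cv2.cvtColor(im[y0:y1,x0:x1],cv2.COLOR_BGR2HSV); m=cv2.inRange(H,(0,110,50),(8,255,255))|cv2.inRange(H,(170,110,50),(180,255,255))
    m=big(m); p=cv2.findNonZero(m)[:,0]; return p.mean(0)+[x0,y0], len(p)
S,T=snapshot("side"),snapshot("top")
for fs,ft,ws,wt in (("side0","top0",(310,330,150,175),(255,292,168,190)),("s3","t3",(290,312,130,152),(240,300,140,220))):
    try:
        a,na=cen(cv2.imread(f"pics/{fs}.png"),*ws); print(fs,a,na)
        for ph in((0,) if fs=="side0" else (.84,.87,.9,.92,.95)):
            print(ph, "side pred", proj(S,m2w([-70+125*np.cos(ph),172,85+125*np.sin(ph)])),"top pred",proj(T,m2w([-70+125*np.cos(ph),172,85+125*np.sin(ph)])))
        b,nb=cen(cv2.imread(f"pics/{ft}.png"),*wt); print(ft,b,nb)
        f=lambda P:np.r_[proj(S,P)-a,proj(T,P)-b]
        q=least_squares(f,m2w([10,172,150])); print(w2m(q.x),q.fun)
    except Exception as e: print("err",e)
```

```text
side0 [317.74137931 161.17241379] 58
0 side pred [318.70326507 170.01853875] top pred [274.75779917 177.30606885]
top0 [273.61842105 177.09210526] 76
[ 50.89600896 171.98669525 116.86432364] [-0.17577757  0.02289454  0.06138374 -0.1752263 ]
s3 [301.75925926 141.5       ] 54
0.84 side pred [304.8523567  144.97202238] top pred [270.52966684 186.42926375]
0.87 side pred [303.84497233 144.3678165 ] top pred [270.35532777 187.2948607 ]
0.9 side pred [302.80720233 143.79260899] top pred [270.18100106 188.19385929]
0.92 side pred [302.09888884 143.42563901] top pred [270.06488251 188.81137442]
0.95 side pred [301.01237076 142.9005075 ] top pred [269.89099348 189.76432641]
t3 [274.72093023 189.58139535] 43
[  1.34945896 157.44596805 200.18520326] [ 0.38238514 -0.05024864 -0.12539793  0.38931149]
```

Call:
{"api": "drive_tool", "payload": {"commands": [{"dx": -0.03,"dy": 0.021,"dz": 0,"wx": 0,"wy": 0,"wz": 0,"claw": 0.28},{"dx": -0.035,"dy": 0.025,"dz": 0,"wx": 0,"wy": 0,"wz": 0,"claw": 0.28},{"dx": -0.035,"dy": 0.025,"dz": 0,"wx": 0,"wy": 0,"wz": 0,"claw": 0.28},{"dx": -0.035,"dy": 0.025,"dz": 0,"wx": 0,"wy": 0,"wz": 0,"claw": 0.28},{"dx": -0.035,"dy": 0.025,"dz": 0,"wx": 0,"wy": 0,"wz": 0,"claw": 0.28},{"dx": -0.02,"dy": 0.012,"dz": 0,"wx": 0,"wy": 0,"wz": 0,"claw": 0.28},{"dx": 0,"dy": 0,"dz": 0.01,"wx": 0,"wy": 0,"wz": 0,"claw": 0.28},{"dx": 0,"dy": 0,"dz": 0,"wx": 0,"wy": 0,"wz": 0,"claw": 0.28},{"dx": 0,"dy": 0,"dz": 0,"wx": 0,"wy": 0,"wz": 0,"claw": 0.28}]}}

```text
clock: 13.0
tool_pos: [0.6882, -0.0451, 0.3373]
eef_rot: [0.728, 0.686, -0.001, -0.002]
contact_force: [0.2, 0.4, 0.1]
opening: 0.281
```

```bash
python3 look.py
```

```text
13.0 mach mm [133.4198  -0.3201 337.3274] grasp [133.4458  -0.3334 345.3273] tool axes err [ 0.0032  0.0017 -0.0003] F [0.2148 0.4403 0.1081] open 0.2812820156555411 q [-0.076   0.7145  0.1615  1.2296 -0.1147  1.2094  0.0277]
```

Call:
{"api": "drive_tool", "payload": {"commands": [{"dx": 0,"dy": 0.003,"dz": 0,"wx": 0,"wy": 0,"wz": 0,"claw": 0.28},{"dx": 0,"dy": 0,"dz": 0.015,"wx": 0,"wy": 0,"wz": 0,"claw": 0.28},{"dx": 0,"dy": 0,"dz": 0.015,"wx": 0,"wy": 0,"wz": 0,"claw": 0.28},{"dx": 0,"dy": 0,"dz": 0.015,"wx": 0,"wy": 0,"wz": 0,"claw": 0.28},{"dx": 0,"dy": 0,"dz": 0.014,"wx": 0,"wy": 0,"wz": 0,"claw": 0.28},{"dx": 0,"dy": 0,"dz": 0,"wx": 0,"wy": 0,"wz": 0,"claw": 0.28},{"dx": 0,"dy": 0,"dz": 0,"wx": 0,"wy": 0,"wz": 0,"claw": 0.05},{"dx": 0,"dy": 0,"dz": 0,"wx": 0,"wy": 0,"wz": 0,"claw": 0.05},{"dx": 0,"dy": 0,"dz": 0,"wx": 0,"wy": 0,"wz": 0,"claw": 0.05},{"dx": 0,"dy": 0,"dz": 0,"wx": 0,"wy": 0,"wz": 0,"claw": 0.05}], "grip_force": 15}}

```text
clock: 14.0
tool_pos: [0.6913, -0.0468, 0.2806]
eef_rot: [0.729, 0.685, -0.0, -0.001]
contact_force: [-4.5, 2.2, 4.7]
opening: 0.13
```

```bash
python3 look.py;python3 - <<'E'
import numpy as np
def bar(t): 
    d=np.array([-np.cos(t),np.sin(t)]);n=np.array([np.sin(t),np.cos(t)]); return np.array([100,115])+170*d+40*n
ts=np.linspace(1.55,1.25,13); B=np.array([bar(t) for t in ts]); print(np.round(B,1).tolist(),np.round(np.diff(B,axis=0),1).tolist())
E
```

```text
14.0 mach mm [136.6492  -1.8581 280.6241] grasp [136.6609  -1.866  288.6241] tool axes err [0.0015 0.001  0.0016] F [-4.4828  2.2376  4.7283] open 0.1300900601179987 q [-0.0714  0.7626  0.153   1.3043 -0.1205  1.0851  0.0347]
[[136.5, 285.8], [132.2, 286.7], [127.9, 287.4], [123.6, 288.0], [119.2, 288.6], [114.9, 289.0], [110.5, 289.3], [106.2, 289.5], [101.8, 289.6], [97.4, 289.6], [93.1, 289.5], [88.7, 289.3], [84.4, 288.9]] [[-4.3, 0.9], [-4.3, 0.8], [-4.3, 0.6], [-4.3, 0.5], [-4.3, 0.4], [-4.4, 0.3], [-4.4, 0.2], [-4.4, 0.1], [-4.4, -0.0], [-4.4, -0.1], [-4.4, -0.2], [-4.4, -0.3]]
```

Call:
{"api": "drive_tool", "payload": {"commands": [{"dx": 0,"dy": -0.0043,"dz": -0.0009,"wx": 0,"wy": 0,"wz": 0,"claw": 0.05},{"dx": 0,"dy": -0.0043,"dz": -0.0008,"wx": 0,"wy": 0,"wz": 0,"claw": 0.05},{"dx": 0,"dy": -0.0043,"dz": -0.0006,"wx": 0,"wy": 0,"wz": 0,"claw": 0.05},{"dx": 0,"dy": -0.0043,"dz": -0.0005,"wx": 0,"wy": 0,"wz": 0,"claw": 0.05},{"dx": 0,"dy": -0.0043,"dz": -0.0004,"wx": 0,"wy": 0,"wz": 0,"claw": 0.05},{"dx": 0,"dy": -0.0044,"dz": -0.0003,"wx": 0,"wy": 0,"wz": 0,"claw": 0.05},{"dx": 0,"dy": -0.0044,"dz": -0.0002,"wx": 0,"wy": 0,"wz": 0,"claw": 0.05},{"dx": 0,"dy": -0.0044,"dz": -0.0001,"wx": 0,"wy": 0,"wz": 0,"claw": 0.05},{"dx": 0,"dy": -0.0044,"dz": 0,"wx": 0,"wy": 0,"wz": 0,"claw": 0.05},{"dx": 0,"dy": -0.0022,"dz": 0,"wx": 0,"wy": 0,"wz": 0,"claw": 0.05},{"dx": 0,"dy": -0.0022,"dz": 0.0001,"wx": 0,"wy": 0,"wz": 0,"claw": 0.05}]}}

```text
clock: 15.1
tool_pos: [0.6484, -0.0444, 0.2835]
eef_rot: [0.729, 0.685, 0.0, -0.0]
contact_force: [0.8, 3.4, 5.4]
opening: 0.129
```

```bash
python3 look.py
```

```text
15.1 mach mm [ 93.7236  -1.9704 283.4506] grasp [ 93.725   -1.9755 291.4506] tool axes err [0.0002 0.0006 0.0017] F [0.7671 3.4321 5.3736] open 0.12887354636631462 q [-0.0821  0.6919  0.1521  1.4534 -0.1155  1.0052  0.0358]
```

Call:
{"api": "drive_tool", "payload": {"commands": [{"dx": 0,"dy": -0.0025,"dz": 0.0001,"wx": 0,"wy": 0,"wz": 0,"claw": 0.05},{"dx": 0,"dy": -0.0025,"dz": 0.0001,"wx": 0,"wy": 0,"wz": 0,"claw": 0.05},{"dx": 0,"dy": -0.0025,"dz": 0.0002,"wx": 0,"wy": 0,"wz": 0,"claw": 0.05},{"dx": 0,"dy": 0,"dz": 0,"wx": 0,"wy": 0,"wz": 0,"claw": 0.05}]}}

```text
clock: 15.5
tool_pos: [0.6404, -0.0439, 0.2827]
eef_rot: [0.729, 0.685, -0.0, -0.001]
contact_force: [-1.3, 5.2, 3.3]
opening: 0.125
```

Call:
{"api": "drive_tool", "payload": {"commands": [{"dx": 0,"dy": -0.002,"dz": 0.0002,"wx": 0,"wy": 0,"wz": 0,"claw": 0.05},{"dx": 0,"dy": -0.002,"dz": 0.0002,"wx": 0,"wy": 0,"wz": 0,"claw": 0.05},{"dx": 0,"dy": 0,"dz": 0,"wx": 0,"wy": 0,"wz": 0,"claw": 0.05}]}}

```text
clock: 15.8
tool_pos: [0.6388, -0.0439, 0.2826]
eef_rot: [0.729, 0.685, 0.001, 0.001]
contact_force: [4.0, 3.7, 0.5]
opening: 0.124
```

```bash
python3 look.py side:s4 top:t4
python3 - <<'E'
import cv2
c=cv2.imread("pics/s4.png"); cv2.imwrite("pics/s4c.png",cv2.resize(c[90:220,260:430],None,fx=4,fy=4,interpolation=cv2.INTER_CUBIC))
E
```

```text
15.8 mach mm [ 84.0593  -2.0311 282.6242] grasp [ 84.0286  -2.0336 290.6242] tool axes err [-0.0038  0.0003  0.0015] F [4.0323 3.7026 0.5354] open 0.12421313666633872 q [-0.0847  0.6762  0.1517  1.4909 -0.1144  0.9792  0.0361]
```

View pics/s4c.png

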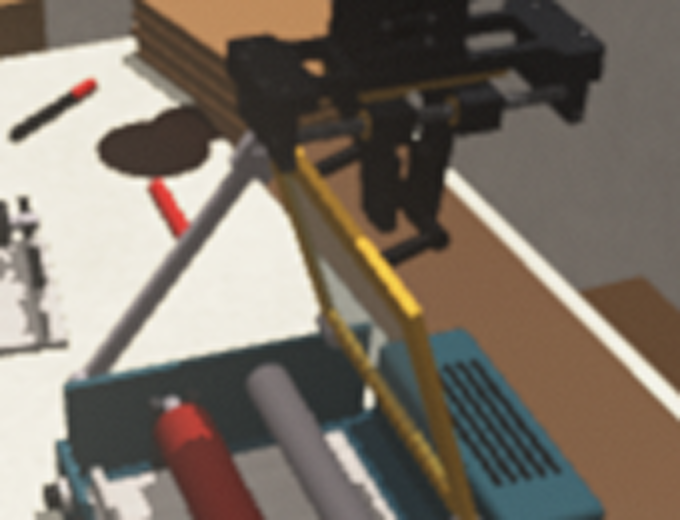

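The pin appears to sit at the fork end (crop ≈ 265, 155). Pressing a little further will show whether the seat is firm.

Call:
{"api": "drive_tool", "payload": {"commands": [{"dx": 0,"dy": -0.002,"dz": 0.0002,"wx": 0,"wy": 0,"wz": 0,"claw": 0.05},{"dx": 0,"dy": -0.001,"dz": 0.0002,"wx": 0,"wy": 0,"wz": 0,"claw": 0.05},{"dx": 0,"dy": 0,"dz": 0,"wx": 0,"wy": 0,"wz": 0,"claw": 0.05},{"dx": 0,"dy": 0,"dz": 0,"wx": 0,"wy": 0,"wz": 0,"claw": 0.05}]}}

```text
clock: 16.3
tool_pos: [0.6385, -0.0439, 0.2826]
eef_rot: [0.728, 0.685, 0.003, 0.004]
contact_force: [10.5, 4.3, -2.6]
opening: 0.126
```

```bash
python3 look.py
```

```text
16.3 mach mm [ 83.7332  -2.0411 282.6498] grasp [ 83.6554  -2.0419 290.6495] tool axes err [-0.0097  0.0001  0.0014] F [10.5478  4.2947 -2.5687] open 0.12578915240950644 q [-0.0853  0.673   0.1516  1.4981 -0.1142  0.9694  0.0361]
```

Call:
{"api": "drive_tool", "payload": {"commands": [{"dx": 0,"dy": 0.002,"dz": 0,"wx": 0,"wy": 0,"wz": 0,"claw": 0.05},{"dx": 0,"dy": 0.001,"dz": 0,"wx": 0,"wy": 0,"wz": 0,"claw": 0.1},{"dx": 0,"dy": 0,"dz": 0,"wx": 0,"wy": 0,"wz": 0,"claw": 0.28},{"dx": 0,"dy": 0,"dz": 0,"wx": 0,"wy": 0,"wz": 0,"claw": 0.28},{"dx": 0,"dy": 0,"dz": 0,"wx": 0,"wy": 0,"wz": 0,"claw": 0.28},{"dx": 0,"dy": 0,"dz": -0.015,"wx": 0,"wy": 0,"wz": 0,"claw": 0.28},{"dx": 0,"dy": 0,"dz": -0.03,"wx": 0,"wy": 0,"wz": 0,"claw": 0.28},{"dx": 0,"dy": 0,"dz": -0.03,"wx": 0,"wy": 0,"wz": 0,"claw": 0.28},{"dx": 0,"dy": 0,"dz": 0,"wx": 0,"wy": 0,"wz": 0,"claw": 0.28}]}}

```text
clock: 17.2
tool_pos: [0.639, -0.0456, 0.3613]
eef_rot: [0.729, 0.684, 0.002, 0.003]
contact_force: [0.3, -0.6, -0.4]
opening: 0.281
```

```bash
python3 look.py side:s5
python3 - <<'E'
from h import *
c=cv2.imread("pics/s5.png"); cv2.imwrite("pics/s5c.png",cv2.resize(c[90:220,260:430],None,fx=4,fy=4,interpolation=cv2.INTER_CUBIC))
p,Rc,_=cur()
p,Rc=plan(p,Rc,m2w([-60,0,352]),mori(.0),5,.65)
p,Rc=plan(p,Rc,m2w([-62,0,230]),mori(.3),5,.65)
E
```

```text
17.2 mach mm [ 84.3721  -3.793  361.3164] grasp [ 84.3104  -3.7831 369.3161] tool axes err [-0.0077 -0.0012  0.0034] F [ 0.303  -0.639  -0.4027] open 0.280946260323936 q [-0.0906  0.6079  0.1688  1.3757 -0.1035  1.1589  0.0259]
[{"dx": 0.0006, "dy": -0.0287, "dz": 0.0013, "wx": 0.0007, "wz": -0.0006, "claw": 0.65}, {"dx": 0.0007, "dy": -0.0286, "dz": 0.0013, "wx": 0.0007, "wz": -0.0006, "claw": 0.65}, {"dx": 0.0006, "dy": -0.0286, "dz": 0.0013, "wx": 0.0007, "wz": -0.0006, "claw": 0.65}, {"dx": 0.0007, "dy": -0.0287, "dz": 0.0014, "wx": 0.0007, "wz": -0.0006, "claw": 0.65}, {"dx": 0.0007, "dy": -0.0286, "dz": 0.0013, "wx": 0.0007, "wz": -0.0006, "claw": 0.65}]
[{"dy": -0.0004, "dz": 0.0244, "wx": -0.06, "claw": 0.65}, {"dy": -0.0019, "dz": 0.0243, "wx": -0.06, "claw": 0.65}, {"dx": 0.0001, "dy": -0.0033, "dz": 0.0242, "wx": -0.06, "claw": 0.65}, {"dy": -0.0048, "dz": 0.024, "wx": -0.06, "claw": 0.65}, {"dy": -0.0062, "dz": 0.0236, "wx": -0.06, "claw": 0.65}]
```

View pics/s5c.png

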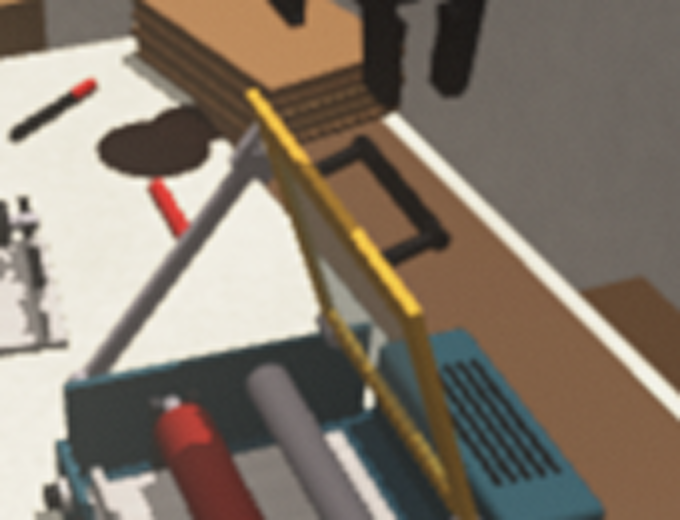

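The guard stays propped on the stay with the gripper clear. Moving over the roller, tilted to match the guard.

Call:
{"api": "drive_tool", "payload": {"commands": [{"dx": 0.001,"dy": -0.029,"dz": 0,"wx": 0,"wy": 0,"wz": 0,"claw": 0.65},{"dx": 0.001,"dy": -0.029,"dz": 0,"wx": 0,"wy": 0,"wz": 0,"claw": 0.65},{"dx": 0.001,"dy": -0.029,"dz": 0,"wx": 0,"wy": 0,"wz": 0,"claw": 0.65},{"dx": 0,"dy": -0.029,"dz": 0.002,"wx": 0,"wy": 0,"wz": 0,"claw": 0.65},{"dx": 0,"dy": -0.029,"dz": 0.004,"wx": 0,"wy": 0,"wz": 0,"claw": 0.65},{"dx": 0,"dy": 0,"dz": 0.024,"wx": -0.06,"wy": 0,"wz": 0,"claw": 0.65},{"dx": 0,"dy": -0.002,"dz": 0.024,"wx": -0.06,"wy": 0,"wz": 0,"claw": 0.65},{"dx": 0,"dy": -0.003,"dz": 0.024,"wx": -0.06,"wy": 0,"wz": 0,"claw": 0.65},{"dx": 0,"dy": -0.005,"dz": 0.024,"wx": -0.06,"wy": 0,"wz": 0,"claw": 0.65},{"dx": 0,"dy": -0.006,"dz": 0.024,"wx": -0.06,"wy": 0,"wz": 0,"claw": 0.65},{"dx": 0,"dy": 0,"dz": 0,"wx": 0,"wy": 0,"wz": 0,"claw": 0.65},{"dx": 0,"dy": 0,"dz": 0,"wx": 0,"wy": 0,"wz": 0,"claw": 0.65}]}}

```text
clock: 18.45
tool_pos: [0.4906, -0.0324, 0.2292]
eef_rot: [0.721, 0.677, 0.101, 0.108]
contact_force: [0.6, 0.2, 0.2]
opening: 0.652
```

```bash
python3 look.py wrist:w5
cat >> h.py <<'E'
def wray(s,p,Rc,uv):
    d=np.array([uv[0]-s["cx"],uv[1]-s["cy"]])/s["fx"]; a=np.linalg.norm(d); v=np.r_[np.sin(a)*d/a,np.cos(a)]
    T=s["T_tool_cam"]; v=T[:3,:3]@np.array([v[0],-v[1],-v[2]]); return p+Rc.apply(T[:3,3]),Rc.apply(v)
def wonz(s,p,Rc,uv,z):
    o,d=wray(s,p,Rc,uv); return o+d*(z-o[2])/d[2]
E
python3 - <<'E'
from h import *
from plant import snapshot
p,Rc,_=cur(); s=snapshot("wrist"); H=hsv(s)
m=cv2.inRange(H,(0,110,60),(8,255,255))|cv2.inRange(H,(172,110,60),(180,255,255)); m=big(m)
ys,xs=np.nonzero(m); print(m.sum(),xs.min(),xs.max(),ys.min(),ys.max())
for row in range(ys.min()+2,ys.max(),12):
    c=xs[ys==row]; 
    if len(c): 
        q=[w2m(wonz(s,p,Rc,(x,row),.09)) for x in(c.min(),c.max())]; print(row,c.min(),c.max(),np.round(q[0],1),np.round(q[1],1))
E
```

```text
18.45 mach mm [-64.5874   0.554  229.2132] grasp [-66.9244   0.5624 236.8643] tool axes err [-0.2964 -0.0007  0.0023] F [0.55   0.2268 0.2399] open 0.6523805725905347 q [-0.1106  0.4823  0.0916  2.2562 -0.1227  0.1105  0.0219]
6207 295 336 110 268
112 295 336 [-39.5  72.2  90. ] [-1.3 72.  90. ]
124 295 336 [-39.7  61.5  90. ] [-1.2 60.9 90. ]
136 295 335 [-39.8  50.8  90. ] [-2.1 49.8 90. ]
148 295 335 [-39.9  40.1  90. ] [-2.  38.6 90. ]
160 295 335 [-40.1  29.3  90. ] [-1.9 27.3 90. ]
172 295 335 [-40.3  18.3  90. ] [-1.8 15.9 90. ]
184 296 335 [-39.6   7.1  90. ] [-1.6  4.3 90. ]
196 296 335 [-39.8  -4.3  90. ] [-1.5 -7.6 90. ]
208 296 334 [-40.1 -15.9  90. ] [ -2.3 -19.6  90. ]
220 297 334 [-39.4 -27.9  90. ] [ -2.1 -32.   90. ]
232 297 334 [-39.7 -40.1  90. ] [ -1.9 -44.8  90. ]
244 297 334 [-40.  -52.7  90. ] [ -1.6 -58.   90. ]
256 297 334 [-40.3 -65.8  90. ] [ -1.3 -71.7  90. ]
```

Call:
{"api": "drive_tool", "payload": {"commands": [{"dx": -0.001,"dy": 0,"dz": 0.03,"wx": 0,"wy": 0,"wz": 0,"claw": 0.6},{"dx": 0,"dy": 0,"dz": 0.035,"wx": 0,"wy": 0,"wz": 0,"claw": 0.6},{"dx": 0,"dy": 0,"dz": 0.025,"wx": 0,"wy": 0,"wz": 0,"claw": 0.6},{"dx": 0,"dy": 0,"dz": 0,"wx": 0,"wy": 0,"wz": 0,"claw": 0.6},{"dx": 0,"dy": 0,"dz": 0,"wx": 0,"wy": 0,"wz": 0,"claw": 0.6}]}}

```text
clock: 19.05
tool_pos: [0.5188, -0.0342, 0.1792]
eef_rot: [0.722, 0.678, 0.096, 0.101]
contact_force: [-0.1, -0.4, -0.1]
opening: 0.602
```

```bash
python3 look.py wrist:w6
```

```text
19.05 mach mm [-36.2749   0.4068 179.202 ] grasp [-38.4824   0.398  186.8913] tool axes err [-0.2796  0.0014  0.002 ] F [-0.0873 -0.3732 -0.1047] open 0.6019318555443591 q [-0.0919  0.6118  0.0835  2.2151 -0.5715  0.0446  0.4754]
```

View pics/w6.png

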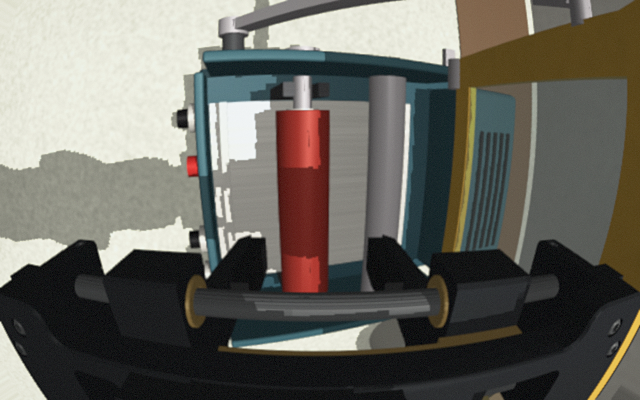

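The wrist joint 6 is at its limit (0.045), so the 0.3 tilt won't reach down. I'll fit simple arm kinematics from the logged states to choose a feasible tilt.

Run:
```python
from h import *
from scipy.optimize import least_squares
import itertools
D=[([.18506,.59634,.24893],[-1.23617,.68996,-.19453,1.56633,.15731,.90249]),
([.4911,-.0362,.2136],[-.0895,.5779,.1094,2.0073,-.1126,.5615]),
([.4908,-.0348,.1838],[-.082,.6281,.0944,2.0356,-.1199,.4833]),
([.4852,-.0346,.1475],[-.0698,.6886,.0746,2.0807,-.13,.3753]),
([.5998,-.0416,.2715],[-.0834,.6352,.1339,1.6195,-.1016,.8998]),
([.6913,-.0473,.2762],[-.0639,.7676,.1385,1.3048,-.1093,1.082]),
([.6234,.1475,.1989],[-.3726,.7695,.1267,1.5791,-.123,.7973]),
([.6191,.1478,.0759],[-.3566,.9348,.0926,1.6558,-.142,.5563]),
([.4906,-.0324,.2292],[-.1106,.4823,.0916,2.2562,-.1227,.1105]),
([.5188,-.0342,.1792],[-.0919,.6118,.0835,2.2151,-.5715,.0446])]
def fk(q,L,s):
    z,y=lambda a:R.from_euler('z',a),lambda a:R.from_euler('y',a); Z=np.array([0,0,1.])
    R1=z(s[0]*q[0])*y(q[1]); R2=R1*z(s[1]*q[2])*y(q[3]); R3=R2*z(s[2]*q[4])*y(q[5])
    return L[0]*Z+R1.apply(L[1]*Z)+R2.apply(L[2]*Z)+R3.apply(L[3]*Z),R3
best=None
for s in itertools.product([1,-1],repeat=3):
    f=lambda L:np.concatenate([fk(q,L,s)[0]-p for p,q in D])
    o=least_squares(f,[.34,.4,.4,.3])
    if best is None or o.cost<best[0]: best=(o.cost,s,o.x)
print(best, np.sqrt(2*best[0]/30))
_,s,L=best
lo=np.array([-3,-.46,-1.47,.13,-1,.05]);hi=np.array([3,2.08,1.51,2.56,4.1,2.09])
def ik(pt,tz,q0):
    g=lambda q:np.r_[(fk(q,L,s)[0]-pt)*10,(fk(q,L,s)[1].apply([0,0,1])-tz)*3,.003*(q-q0)]
    o=least_squares(g,np.clip(q0,lo+1e-3,hi-1e-3),bounds=(lo,hi)); return o.x,np.linalg.norm(o.fun[:6])
q0=np.array(D[9][1])
for lift in (0,25,50):
  for t in (0,.05,.1,.15,.2,.25,.3):
    G=np.array([-20.5,0,85+lift]); tz=np.array([np.sin(t),0,-np.cos(t)]); tw=RM.apply(tz)
    q,e=ik(m2w(G+8*tz),tw,np.r_[-.09,.7,.09,2.1,-.12,.3]); q2,e2=ik(m2w(G+8*tz),tw,q0); print(lift,t,np.round(q,2),round(e,4),np.round(q2,2),round(e2,4))
```

```text
(np.float64(0.007988332732068018), (-1, -1, 1), array([0.24474371, 0.5861753 , 0.32785482, 0.24455755])) 0.02307716437240939
0 0 [ 0.08  0.84 -0.02  1.99 -0.04  0.3 ] 0.0 [ 0.15  0.85 -0.15  1.99 -0.36  0.32] 0.0
0 0.05 [ 0.08  0.84 -0.02  2.03 -0.06  0.22] 0.0 [ 0.14  0.84 -0.13  2.03 -0.42  0.24] 0.0
0 0.1 [ 0.08  0.83 -0.02  2.07 -0.08  0.14] 0.0 [ 0.12  0.84 -0.1   2.07 -0.49  0.16] 0.0
0 0.15 [ 0.07  0.83 -0.01  2.1  -0.11  0.06] 0.0 [ 0.09  0.83 -0.05  2.1  -0.55  0.07] 0.0
0 0.2 [ 0.1   0.83 -0.06  2.11 -1.    0.05] 0.082 [ 0.1   0.83 -0.06  2.11 -1.    0.05] 0.082
0 0.25 [ 0.1   0.82 -0.06  2.1  -1.    0.05] 0.208 [ 0.1   0.82 -0.06  2.1  -1.    0.05] 0.208
0 0.3 [ 0.1   0.81 -0.06  2.1  -1.    0.05] 0.334 [ 0.1   0.81 -0.06  2.1  -1.    0.05] 0.334
25 0 [ 0.07  0.8  -0.01  1.98 -0.02  0.36] 0.0 [ 0.16  0.8  -0.16  1.98 -0.32  0.38] 0.0
25 0.05 [ 0.08  0.79 -0.02  2.02 -0.04  0.28] 0.0 [ 0.15  0.8  -0.15  2.02 -0.37  0.3 ] 0.0
25 0.1 [ 0.08  0.79 -0.02  2.05 -0.06  0.2 ] 0.0 [ 0.14  0.79 -0.13  2.05 -0.44  0.22] 0.0
25 0.15 [ 0.08  0.78 -0.02  2.09 -0.09  0.12] 0.0 [ 0.12  0.
[... 259 characters left out ...]
 0.242 [ 0.1   0.77 -0.06  2.12 -1.    0.05] 0.242
50 0 [ 0.07  0.76 -0.01  1.97 -0.01  0.42] 0.0 [ 0.16  0.76 -0.17  1.97 -0.27  0.43] 0.0
50 0.05 [ 0.07  0.75 -0.01  2.   -0.02  0.34] 0.0 [ 0.16  0.75 -0.16  2.   -0.32  0.36] 0.0
50 0.1 [ 0.08  0.74 -0.02  2.04 -0.04  0.26] 0.0 [ 0.15  0.75 -0.15  2.04 -0.38  0.28] 0.0
50 0.15 [ 0.08  0.74 -0.02  2.07 -0.07  0.18] 0.0 [ 0.14  0.74 -0.13  2.07 -0.45  0.2 ] 0.0
50 0.2 [ 0.08  0.73 -0.02  2.11 -0.09  0.1 ] 0.0 [ 0.11  0.73 -0.08  2.11 -0.51  0.11] 0.0
50 0.25 [ 0.1   0.73 -0.06  2.14 -1.    0.05] 0.0198 [ 0.1   0.73 -0.06  2.14 -1.    0.05] 0.0198
50 0.3 [ 0.1   0.72 -0.06  2.13 -1.    0.05] 0.1452 [ 0.1   0.72 -0.06  2.13 -1.    0.05] 0.1452
```

```bash
cat >> h.py <<'E'
def gp(G,t,off=0): # TCP for grasp point G mm (off: mm grasp above G along tool)
    tz=np.array([np.sin(t),0,-np.cos(t)]); return m2w(np.array(G)+(8-off)*tz)
E
python3 - <<'E'
from h import *
p,Rc,_=cur()
p,Rc=plan(p,Rc,gp([-60,0,190],.2),mori(.2),2,.68)
p,Rc=plan(p,Rc,gp([-31,0,138],.2),mori(.2),2,.68)
p,Rc=plan(p,Rc,gp([-20.5,-.5,85],.13,4),mori(.13),5,.68)
E
```

```text
[{"dx": -0.0002, "dy": -0.0101, "dz": -0.0044, "wx": 0.0398, "wy": -0.0005, "wz": -0.0009, "claw": 0.68}, {"dx": -0.0001, "dy": -0.0103, "dz": -0.004, "wx": 0.0398, "wy": -0.0005, "wz": -0.0009, "claw": 0.68}]
[{"dy": 0.0091, "dz": 0.0284, "claw": 0.68}, {"dy": 0.009, "dz": 0.0284, "claw": 0.68}]
[{"dx": -0.0001, "dy": -0.0001, "dz": 0.01, "wx": 0.014, "claw": 0.68}, {"dx": -0.0001, "dz": 0.01, "wx": 0.014, "claw": 0.68}, {"dx": -0.0001, "dy": 0.0002, "dz": 0.01, "wx": 0.014, "claw": 0.68}, {"dx": -0.0001, "dy": 0.0003, "dz": 0.01, "wx": 0.014, "claw": 0.68}, {"dx": -0.0001, "dy": 0.0005, "dz": 0.01, "wx": 0.014, "claw": 0.68}]
```

Call:
{"api": "drive_tool", "payload": {"commands": [{"dx": 0,"dy": -0.01,"dz": -0.004,"wx": 0.04,"wy": 0,"wz": 0,"claw": 0.68},{"dx": 0,"dy": -0.01,"dz": -0.004,"wx": 0.04,"wy": 0,"wz": 0,"claw": 0.68},{"dx": 0,"dy": 0,"dz": 0,"wx": 0,"wy": 0,"wz": 0,"claw": 0.68},{"dx": 0,"dy": 0,"dz": 0,"wx": 0,"wy": 0,"wz": 0,"claw": 0.68}]}}

```text
clock: 19.5
tool_pos: [0.4972, -0.033, 0.1817]
eef_rot: [0.725, 0.682, 0.069, 0.072]
contact_force: [0.3, 0.0, -0.3]
opening: 0.681
```

```bash
python3 look.py;  python3 - <<'E'
from h import *
p,Rc,_=cur()
p,Rc=plan(p,Rc,gp([-31,0,138],.2),mori(.2),3,.68)
E
```

```text
19.5 mach mm [-57.9321   0.3401 181.6829] grasp [-59.5235   0.3347 189.523 ] tool axes err [-0.2003  0.0008  0.0015] F [ 0.3387  0.0378 -0.279 ] open 0.6814063041725136 q [-0.1539  0.6034  0.1815  2.2036 -0.5613  0.1669  0.4703]
[{"dx": -0.0001, "dy": 0.0059, "dz": 0.0187, "wz": -0.0005, "claw": 0.68}, {"dx": -0.0001, "dy": 0.0059, "dz": 0.0187, "wz": -0.0005, "claw": 0.68}, {"dx": -0.0002, "dy": 0.0059, "dz": 0.0188, "wz": -0.0005, "claw": 0.68}]
```

Call:
{"api": "drive_tool", "payload": {"commands": [{"dx": 0,"dy": 0.006,"dz": 0.019,"wx": 0,"wy": 0,"wz": 0,"claw": 0.68},{"dx": 0,"dy": 0.006,"dz": 0.019,"wx": 0,"wy": 0,"wz": 0,"claw": 0.68},{"dx": 0,"dy": 0.006,"dz": 0.019,"wx": 0,"wy": 0,"wz": 0,"claw": 0.68},{"dx": 0,"dy": 0,"dz": 0.01,"wx": 0.014,"wy": 0,"wz": 0,"claw": 0.68},{"dx": 0,"dy": 0,"dz": 0.01,"wx": 0.014,"wy": 0,"wz": 0,"claw": 0.68},{"dx": 0,"dy": 0,"dz": 0,"wx": 0,"wy": 0,"wz": 0,"claw": 0.68},{"dx": 0,"dy": 0,"dz": 0,"wx": 0,"wy": 0,"wz": 0,"claw": 0.68}]}}

```text
clock: 20.2
tool_pos: [0.5292, -0.035, 0.1092]
eef_rot: [0.726, 0.682, 0.059, 0.062]
contact_force: [-0.5, -0.9, 0.6]
opening: 0.68
```

```bash
python3 look.py wrist:w7;  python3 - <<'E'
from h import *
from plant import snapshot
p,Rc,_=cur()
s=snapshot("wrist"); H=hsv(s)
m=cv2.inRange(H,(0,110,60),(8,255,255))|cv2.inRange(H,(172,110,60),(180,255,255)); m=big(m)
ys,xs=np.nonzero(m)
for row in range(ys.min()+2,ys.max(),30):
    c=xs[ys==row]; c1=w2m(wonz(s,p,Rc,(c.min(),row),.085))[0];c2=w2m(wonz(s,p,Rc,(c.max(),row),.085))[0]; print(row,c.min(),c.max(),c1,c2,(c1+c2)/2)
print("end y",w2m(wonz(s,p,Rc,(xs[ys==ys.min()].mean(),ys.min()),.1)))
p,Rc=plan(p,Rc,gp([-20.5,-.5,85],.13,4),mori(.13),4,.68)
E
```

```text
20.2 mach mm [-25.8797   0.2263 109.1875] grasp [-27.2337   0.2211 117.0721] tool axes err [-0.1701  0.0008  0.002 ] F [-0.458  -0.8881  0.5891] open 0.6799767438492589 q [-0.0854  0.7686  0.0913  2.1308 -0.5894  0.0895  0.4962]
111 282 357 -38.87881273549898 -0.20382769247926366 -19.541320213989124
141 282 357 -39.12114684151569 0.035959564997094365 -19.542593638259298
171 283 356 -38.96430570302096 -0.13903265404247056 -19.551669178531718
201 284 355 -38.907888010221974 -0.18193486662087613 -19.544911438421426
231 285 354 -38.958382579799554 -0.08369627491304739 -19.5210394273563
261 286 352 -39.12822806946294 -0.44502936598545334 -19.7866287177242
291 288 350 -38.843848967642316 -0.6818003865941628 -19.76282467711824
end y [-23.66293908  73.68381961 100.        ]
[{"dx": -0.0002, "dy": 0.0002, "dz": 0.0072, "wx": 0.0101, "wz": -0.0005, "claw": 0.68}, {"dx": -0.0002, "dy": 0.0004, "dz": 0.0073, "wx": 0.0101, "wz": -0.0005, "claw": 0.68}, {"dx": -0.0002, "dy": 0.0003, "dz": 0.0072, "wx": 0.0101, "wz": -0.0005, "claw": 0.68}, {"dx": -0.0002, "dy": 0.0005, "dz": 0.0073, "wx": 0.0101, "wz": -0.0005, "claw": 0.68}]
```

Call:
{"api": "drive_tool", "payload": {"commands": [{"dx": 0,"dy": 0.0005,"dz": 0.007,"wx": 0.01,"wy": 0,"wz": 0,"claw": 0.68},{"dx": 0,"dy": 0.0005,"dz": 0.007,"wx": 0.01,"wy": 0,"wz": 0,"claw": 0.68},{"dx": 0,"dy": 0.0005,"dz": 0.007,"wx": 0.01,"wy": 0,"wz": 0,"claw": 0.68},{"dx": -0.001,"dy": 0.0005,"dz": 0.008,"wx": 0.01,"wy": 0,"wz": 0,"claw": 0.68},{"dx": 0,"dy": 0,"dz": 0,"wx": 0,"wy": 0,"wz": 0,"claw": 0.68},{"dx": 0,"dy": 0,"dz": 0,"wx": 0,"wy": 0,"wz": 0,"claw": 0.3},{"dx": 0,"dy": 0,"dz": 0,"wx": 0,"wy": 0,"wz": 0,"claw": 0.3},{"dx": 0,"dy": 0,"dz": 0,"wx": 0,"wy": 0,"wz": 0,"claw": 0.3},{"dx": 0,"dy": 0,"dz": 0,"wx": 0,"wy": 0,"wz": 0,"claw": 0.3},{"dx": 0,"dy": 0,"dz": 0,"wx": 0,"wy": 0,"wz": 0,"claw": 0.3}], "grip_force": 30}}

```text
clock: 21.3
tool_pos: [0.5356, -0.0363, 0.0808]
eef_rot: [0.727, 0.683, 0.045, 0.047]
contact_force: [-0.3, -0.8, 0.5]
opening: 0.447
```

```bash
python3 look.py;  python3 - <<'E'
from h import *
p,Rc,_=cur(); g=w2m(p-Rc.apply([0,0,.008])); t=-(mori().inv()*Rc).as_rotvec()[0]; print(g,t)
G=g.copy()
p,Rc=plan(p,Rc,gp(G+[0,0,26],t+.03),mori(t+.03),5,.3)
p,Rc=plan(p,Rc,gp(G+[-40,0,85],t+.08),mori(t+.08),3,.3)
E
```

```text
21.3 mach mm [-19.3569  -0.7047  80.836 ] grasp [-20.3956  -0.7125  88.7683] tool axes err [-0.1302  0.0011  0.0022] F [-0.2679 -0.812   0.4723] open 0.4467836902005996 q [-0.0843  0.8319  0.0998  2.0854 -0.5871  0.1159  0.4959]
[-20.3955966   -0.71252983  88.76826607] 0.1302036630577801
[{"dy": 0.0007, "dz": -0.0052, "wx": -0.006, "claw": 0.3}, {"dy": 0.0008, "dz": -0.0051, "wx": -0.006, "claw": 0.3}, {"dy": 0.0008, "dz": -0.0052, "wx": -0.006, "claw": 0.3}, {"dy": 0.0008, "dz": -0.0051, "wx": -0.006, "claw": 0.3}, {"dy": 0.0008, "dz": -0.0051, "wx": -0.006, "claw": 0.3}]
[{"dy": -0.0099, "dz": -0.0216, "wx": -0.0167, "wz": -0.0008, "claw": 0.3}, {"dy": -0.0095, "dz": -0.0217, "wx": -0.0167, "wz": -0.0008, "claw": 0.3}, {"dy": -0.0092, "dz": -0.0219, "wx": -0.0167, "wz": -0.0008, "claw": 0.3}]
```

Call:
{"api": "drive_tool", "payload": {"commands": [{"dx": 0,"dy": 0.0007,"dz": -0.005,"wx": -0.006,"wy": 0,"wz": 0,"claw": 0.3},{"dx": 0,"dy": 0.0007,"dz": -0.005,"wx": -0.006,"wy": 0,"wz": 0,"claw": 0.3},{"dx": 0,"dy": 0.0007,"dz": -0.005,"wx": -0.006,"wy": 0,"wz": 0,"claw": 0.3},{"dx": 0,"dy": 0.0007,"dz": -0.005,"wx": -0.006,"wy": 0,"wz": 0,"claw": 0.3},{"dx": 0,"dy": 0.0007,"dz": -0.005,"wx": -0.006,"wy": 0,"wz": 0,"claw": 0.3},{"dx": 0,"dy": 0,"dz": 0,"wx": 0,"wy": 0,"wz": 0,"claw": 0.3}]}}

```text
clock: 21.9
tool_pos: [0.5357, -0.0364, 0.1066]
eef_rot: [0.726, 0.683, 0.056, 0.058]
contact_force: [0.3, 0.0, -3.3]
opening: 0.446
```

```bash
python3 look.py
```

```text
21.9 mach mm [-19.302   -0.7492 106.6288] grasp [-20.5854  -0.7563 114.5252] tool axes err [-0.1611  0.0011  0.0021] F [ 0.2501  0.036  -3.261 ] open 0.4459401883962838 q [-0.093   0.7792  0.1105  2.1052 -0.5858  0.1188  0.4948]
```

```bash
cat >> h.py <<'E'
SEAT=np.array([.4275,.305,.05]); RY=-0.18
def rori(): 
    y=np.array([-np.sin(RY),np.cos(RY),0]); z=np.array([0,0,-1.]); return R.from_matrix(np.c_[np.cross(y,z),y,z])
E
python3 - <<'E'
from h import *
p,Rc,_=cur(); y=-.7
p,Rc=plan(p,Rc,gp([-62,y,180],.2),mori(.2),3,.3)
p,Rc=plan(p,Rc,gp([-100,y,240],0),mori(0),4,.3)
p,Rc=plan(p,Rc,SEAT+[0,0,.10],rori(),12,.3)
E
```

```text
[{"dy": -0.01, "dz": -0.0238, "wx": -0.013, "wz": -0.0007, "claw": 0.3}, {"dy": -0.0097, "dz": -0.0238, "wx": -0.013, "wz": -0.0007, "claw": 0.3}, {"dx": 0.0001, "dy": -0.0094, "dz": -0.0241, "wx": -0.013, "wz": -0.0007, "claw": 0.3}]
[{"dy": -0.0067, "dz": -0.0166, "wx": 0.05, "claw": 0.3}, {"dy": -0.0076, "dz": -0.0163, "wx": 0.05, "claw": 0.3}, {"dy": -0.0084, "dz": -0.0158, "wx": 0.05, "claw": 0.3}, {"dy": -0.0091, "dz": -0.0155, "wx": 0.05, "claw": 0.3}]
[{"dx": 0.0278, "dy": -0.004, "dz": 0.0069, "wz": -0.1209, "claw": 0.3}, {"dx": 0.0282, "dy": -0.0006, "dz": 0.0068, "wz": -0.1209, "claw": 0.3}, {"dx": 0.028, "dy": 0.0028, "dz": 0.0069, "wz": -0.1209, "claw": 0.3}, {"dx": 0.0274, "dy": 0.0062, "dz": 0.0068, "wz": -0.1209, "claw": 0.3}, {"dx": 0.0265, "dy": 0.0094, "dz": 0.0069, "wz": -0.1209, "claw": 0.3}, {"dx": 0.0252, "dy": 0.0126, "dz": 0.0069, "wz": -0.1209, "claw": 0.3}, {"dx": 0.0235, "dy": 0.0155, "dz": 0.0068, "wz": -0.1209, "claw": 0.3}, {"dx": 0.0214, "dy": 0.0182, "dz": 0.0069, "wz": -0.1209, "claw": 0.3}, {"dx": 0.0191, "dy": 0.0207, "dz": 0.0068, "wz": -0.1209, "claw": 0.3}, {"dx": 0.0164, "dy": 0.0228, "dz": 0.0069, "wz": -0.1209, "claw": 0.3}, {"dx": 0.0136, "dy": 0.0246, "dz": 0.0068, "wz": -0.1209, "claw": 0.3}, {"dx": 0.0105, "dy": 0.0261, "dz": 0.0069, "wz": -0.1209, "claw": 0.3}]
```

Call:
{"api": "drive_tool", "payload": {"commands": [{"dx": 0,"dy": -0.01,"dz": -0.024,"wx": -0.013,"wy": 0,"wz": 0,"claw": 0.3},{"dx": 0,"dy": -0.01,"dz": -0.024,"wx": -0.013,"wy": 0,"wz": 0,"claw": 0.3},{"dx": 0,"dy": -0.009,"dz": -0.024,"wx": -0.013,"wy": 0,"wz": 0,"claw": 0.3},{"dx": 0,"dy": -0.007,"dz": -0.017,"wx": 0.05,"wy": 0,"wz": 0,"claw": 0.3},{"dx": 0,"dy": -0.008,"dz": -0.016,"wx": 0.05,"wy": 0,"wz": 0,"claw": 0.3},{"dx": 0,"dy": -0.008,"dz": -0.016,"wx": 0.05,"wy": 0,"wz": 0,"claw": 0.3},{"dx": 0,"dy": -0.009,"dz": -0.015,"wx": 0.05,"wy": 0,"wz": 0,"claw": 0.3},{"dx": 0,"dy": 0,"dz": 0,"wx": 0,"wy": 0,"wz": 0,"claw": 0.3}]}}

```text
clock: 22.7
tool_pos: [0.4561, -0.0315, 0.2326]
eef_rot: [0.728, 0.685, 0.001, 0.001]
contact_force: [0.4, 0.4, -4.0]
opening: 0.442
```

Call:
{"api": "drive_tool", "payload": {"commands": [{"dx": 0.028,"dy": -0.004,"dz": 0,"wx": 0,"wy": 0,"wz": -0.12,"claw": 0.3},{"dx": 0.028,"dy": -0.001,"dz": 0,"wx": 0,"wy": 0,"wz": -0.121,"claw": 0.3},{"dx": 0.028,"dy": 0.003,"dz": 0,"wx": 0,"wy": 0,"wz": -0.121,"claw": 0.3},{"dx": 0.027,"dy": 0.006,"dz": 0,"wx": 0,"wy": 0,"wz": -0.121,"claw": 0.3},{"dx": 0.027,"dy": 0.009,"dz": 0,"wx": 0,"wy": 0,"wz": -0.121,"claw": 0.3},{"dx": 0.025,"dy": 0.013,"dz": 0,"wx": 0,"wy": 0,"wz": -0.121,"claw": 0.3},{"dx": 0.024,"dy": 0.015,"dz": 0.012,"wx": 0,"wy": 0,"wz": -0.121,"claw": 0.3},{"dx": 0.021,"dy": 0.018,"dz": 0.012,"wx": 0,"wy": 0,"wz": -0.121,"claw": 0.3},{"dx": 0.019,"dy": 0.021,"dz": 0.012,"wx": 0,"wy": 0,"wz": -0.121,"claw": 0.3},{"dx": 0.016,"dy": 0.023,"dz": 0.012,"wx": 0,"wy": 0,"wz": -0.121,"claw": 0.3},{"dx": 0.014,"dy": 0.025,"dz": 0.012,"wx": 0,"wy": 0,"wz": -0.121,"claw": 0.3},{"dx": 0.01,"dy": 0.026,"dz": 0.012,"wx": 0,"wy": 0,"wz": -0.121,"claw": 0.3}]}}

```text
clock: 23.9
tool_pos: [0.4275, 0.3064, 0.1585]
eef_rot: [0.088, 0.996, 0.001, -0.001]
contact_force: [-0.7, -0.4, -4.2]
opening: 0.442
```

Call:
{"api": "drive_tool", "payload": {"commands": [{"dx": 0,"dy": 0,"dz": 0,"wx": 0,"wy": 0,"wz": 0,"claw": 0.3},{"dx": 0,"dy": 0,"dz": 0,"wx": 0,"wy": 0,"wz": 0,"claw": 0.3}]}}

```text
clock: 24.1
tool_pos: [0.4275, 0.3052, 0.1588]
eef_rot: [0.091, 0.996, 0.001, -0.001]
contact_force: [-0.5, -0.5, -3.5]
opening: 0.448
```

```bash
python3 look.py wrist:w8 top:t8 side:s8
python3 - <<'E'
from h import *
p,Rc,st=cur(); print(p,(rori().inv()*Rc).as_rotvec())
plan(p,Rc,SEAT+[0,0,.03],rori(),4,.3)
E
```

```text
24.1 mach mm [-147.8066  333.704   158.7912] grasp [-147.7882  333.694   166.7912] tool axes err [ 0.001   0.0027 -1.4491] F [-0.5248 -0.4798 -3.4939] open 0.447641897746012 q [-0.7503  0.7007  0.0724  1.9587 -0.1053  0.4866  0.7874]
[0.42849377 0.30359334 0.15986903] [-0.00051175  0.00074496  0.0044221 ]
[{"dx": 0.0003, "dy": 0.0003, "dz": 0.02, "wz": -0.0011, "claw": 0.3}, {"dx": 0.0003, "dy": 0.0003, "dz": 0.0199, "wz": -0.0011, "claw": 0.3}, {"dx": 0.0003, "dy": 0.0003, "dz": 0.02, "wz": -0.0011, "claw": 0.3}, {"dx": 0.0003, "dy": 0.0003, "dz": 0.02, "wz": -0.0011, "claw": 0.3}]
```

View pics/w8.png

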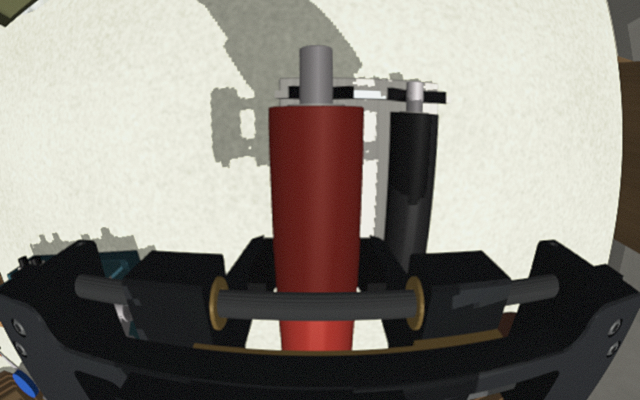

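Run:
```python
from h import *
from plant import snapshot
s=snapshot("wrist"); p,Rc,_=cur(); np.set_printoptions(precision=4,suppress=True)
im=cv2.imread("pics/w8.png"); print([int(v) for v in im[92,276:456:3].max(1)]); print([int(v) for v in im[97,276:456:3].max(1)])
S=R.from_euler('z',RY+np.pi/2)   # seat frame: x->spare, y along axis
for uv,z in(((289,92),.06),((353,92),.06),((321,92),.06),((387,95),.06),((446,98),.06),((416,95),.06),((414,110),.05),((316,104),.155+.02)):
    P=wonz(s,p,Rc,uv,z); print(uv,P, "seat frame mm",(R.from_euler('z',RY).inv().apply(P-SEAT))*1000)
```

```text
[153, 154, 154, 155, 99, 5, 22, 8, 72, 96, 103, 114, 119, 131, 137, 127, 120, 108, 101, 38, 14, 21, 22, 12, 21, 9, 221, 244, 245, 244, 244, 245, 244, 242, 243, 168, 160, 96, 24, 19, 27, 19, 27, 25, 109, 149, 196, 225, 198, 90, 29, 27, 28, 30, 61, 71, 73, 229, 233, 231]
[138, 131, 130, 129, 82, 19, 24, 19, 69, 91, 104, 111, 119, 132, 141, 127, 115, 110, 100, 31, 22, 26, 18, 15, 19, 4, 181, 225, 222, 226, 229, 230, 232, 236, 239, 236, 246, 83, 19, 13, 24, 26, 26, 27, 100, 151, 197, 225, 200, 97, 24, 26, 25, 29, 24, 22, 25, 237, 236, 237]
(289, 92) [0.3399 0.3    0.06  ] seat frame mm [-85.2461 -20.6301  10.    ]
(353, 92) [0.3485 0.3467 0.06  ] seat frame mm [-85.2153  26.8838  10.    ]
(321, 92) [0.3445 0.3232 0.06  ] seat frame mm [-84.949    3.0864  10.    ]
(387, 95) [0.3545 0.372  0.06  ] seat frame mm [-83.8285  52.836   10.    ]
(446, 98) [0.3624 0.42   0.06  ] seat frame mm [-84.6737 101.4914  10.    ]
(416, 95) [0.3573 0.395  0.06  ] seat frame mm [-85.1324  75.977   10.    ]
(414, 110) [0.3692 0.3947 0.05  ] seat frame mm [-73.4302  77.8088  -0.    ]
(316, 104) [0.355  0.3175 0.175 ] seat frame mm [-73.563   -0.7193 125.    ]
```

Call:
{"api": "drive_tool", "payload": {"commands": [{"dx": 0,"dy": 0.002,"dz": 0.015,"wx": 0,"wy": 0,"wz": 0,"claw": 0.3},{"dx": 0,"dy": 0,"dz": 0.02,"wx": 0,"wy": 0,"wz": 0,"claw": 0.3},{"dx": 0,"dy": 0,"dz": 0.02,"wx": 0,"wy": 0,"wz": 0,"claw": 0.3},{"dx": 0,"dy": 0,"dz": 0.02,"wx": 0,"wy": 0,"wz": 0,"claw": 0.3},{"dx": 0,"dy": 0,"dz": 0.012,"wx": 0,"wy": 0,"wz": 0,"claw": 0.3},{"dx": 0,"dy": 0,"dz": 0.008,"wx": 0,"wy": 0,"wz": 0,"claw": 0.3},{"dx": 0,"dy": 0,"dz": 0.004,"wx": 0,"wy": 0,"wz": 0,"claw": 0.3},{"dx": 0,"dy": 0,"dz": 0,"wx": 0,"wy": 0,"wz": 0,"claw": 0.3},{"dx": 0,"dy": 0,"dz": 0,"wx": 0,"wy": 0,"wz": 0,"claw": 0.3}]}}

```text
clock: 25.2
tool_pos: [0.4288, 0.3074, 0.0614]
eef_rot: [0.091, 0.996, 0.001, -0.0]
contact_force: [0.1, 0.9, -3.9]
opening: 0.444
```

```bash
python3 look.py top:t9 wrist:w9
```

```text
25.2 mach mm [-146.5883  335.9728   61.4285] grasp [-146.5879  335.9577   69.4285] tool axes err [-0.0013  0.0016 -1.4489] F [ 0.0701  0.8569 -3.8791] open 0.4437323368129886 q [-0.7319  0.8757  0.0392  1.9952 -0.1177  0.2716  0.7956]
```

Call:
{"api": "drive_tool", "payload": {"commands": [{"dx": 0,"dy": 0,"dz": 0.002,"wx": 0,"wy": 0,"wz": 0,"claw": 0.3},{"dx": 0,"dy": 0,"dz": 0.002,"wx": 0,"wy": 0,"wz": 0,"claw": 0.3},{"dx": 0,"dy": 0,"dz": 0.002,"wx": 0,"wy": 0,"wz": 0,"claw": 0.3},{"dx": 0,"dy": 0,"dz": 0.002,"wx": 0,"wy": 0,"wz": 0,"claw": 0.3},{"dx": 0,"dy": 0,"dz": 0.002,"wx": 0,"wy": 0,"wz": 0,"claw": 0.3},{"dx": 0,"dy": 0,"dz": 0,"wx": 0,"wy": 0,"wz": 0,"claw": 0.3}]}}

```text
clock: 25.9
tool_pos: [0.4283, 0.3071, 0.0505]
eef_rot: [0.091, 0.996, 0.0, -0.001]
contact_force: [0.5, -0.1, -4.1]
opening: 0.446
```

Call:
{"api": "drive_tool", "payload": {"commands": [{"dx": 0,"dy": 0,"dz": 0.0015,"wx": 0,"wy": 0,"wz": 0,"claw": 0.3},{"dx": 0,"dy": 0,"dz": 0.001,"wx": 0,"wy": 0,"wz": 0,"claw": 0.3},{"dx": 0,"dy": 0,"dz": 0.001,"wx": 0,"wy": 0,"wz": 0,"claw": 0.3},{"dx": 0,"dy": 0,"dz": 0,"wx": 0,"wy": 0,"wz": 0,"claw": 0.3}]}}

```text
clock: 26.3
tool_pos: [0.4286, 0.3075, 0.0474]
eef_rot: [0.091, 0.996, 0.001, -0.0]
contact_force: [0.8, 0.7, -2.5]
opening: 0.446
```

Contact is starting (weight 4.1 → 2.5 N). Lowering in small steps.

Call:
{"api": "drive_tool", "payload": {"commands": [{"dx": 0,"dy": 0,"dz": 0.001,"wx": 0,"wy": 0,"wz": 0,"claw": 0.3},{"dx": 0,"dy": 0,"dz": 0.0005,"wx": 0,"wy": 0,"wz": 0,"claw": 0.3},{"dx": 0,"dy": 0,"dz": 0,"wx": 0,"wy": 0,"wz": 0,"claw": 0.3}]}}

```text
clock: 26.6
tool_pos: [0.4289, 0.3082, 0.0464]
eef_rot: [0.091, 0.996, 0.002, 0.0]
contact_force: [-0.4, 2.5, 4.1]
opening: 0.447
```

Call:
{"api": "drive_tool", "payload": {"commands": [{"dx": 0,"dy": 0,"dz": 0.0005,"wx": 0,"wy": 0,"wz": 0,"claw": 0.3},{"dx": 0,"dy": 0,"dz": 0,"wx": 0,"wy": 0,"wz": 0,"claw": 0.3}]}}

```text
clock: 26.8
tool_pos: [0.429, 0.3084, 0.0461]
eef_rot: [0.09, 0.996, 0.002, 0.0]
contact_force: [-0.1, 2.1, 7.2]
opening: 0.445
```

Call:
{"api": "drive_tool", "payload": {"commands": [{"dx": 0,"dy": 0,"dz": 0,"wx": 0,"wy": 0,"wz": 0,"claw": 0.5},{"dx": 0,"dy": 0,"dz": 0,"wx": 0,"wy": 0,"wz": 0,"claw": 0.6},{"dx": 0,"dy": 0,"dz": 0,"wx": 0,"wy": 0,"wz": 0,"claw": 0.6},{"dx": 0,"dy": 0,"dz": 0,"wx": 0,"wy": 0,"wz": 0,"claw": 0.6},{"dx": 0,"dy": 0,"dz": -0.01,"wx": 0,"wy": 0,"wz": 0,"claw": 0.6},{"dx": 0,"dy": 0,"dz": -0.02,"wx": 0,"wy": 0,"wz": 0,"claw": 0.6},{"dx": 0,"dy": 0,"dz": -0.03,"wx": 0,"wy": 0,"wz": 0,"claw": 0.6},{"dx": 0,"dy": 0,"dz": -0.04,"wx": 0,"wy": 0,"wz": 0,"claw": 0.6},{"dx": 0,"dy": 0,"dz": -0.04,"wx": 0,"wy": 0,"wz": 0,"claw": 0.6},{"dx": 0.03,"dy": 0,"dz": -0.03,"wx": 0,"wy": 0,"wz": 0,"claw": 0.6},{"dx": 0,"dy": 0,"dz": 0,"wx": 0,"wy": 0,"wz": 0,"claw": 0.6},{"dx": 0,"dy": 0,"dz": 0,"wx": 0,"wy": 0,"wz": 0,"claw": 0.6}]}}

```text
clock: 28.0
tool_pos: [0.3989, 0.3126, 0.2162]
eef_rot: [0.09, 0.996, 0.001, 0.0]
contact_force: [0.3, 0.4, 0.5]
opening: 0.598
```

```bash
python3 look.py side:s10 top:t10
python3 - <<'E'
from h import *
c=cv2.imread("pics/s10.png"); cv2.imwrite("pics/s10c.png",cv2.resize(c[80:280,190:430],None,fx=3,fy=3,interpolation=cv2.INTER_CUBIC))
from plant import snapshot
s=snapshot("top"); H=hsv(s); m=cv2.inRange(H,(0,110,50),(10,255,255))|cv2.inRange(H,(172,110,50),(180,255,255)); q=np.zeros_like(m);q[195:285,165:250]=1
b,rc=box(big(m*q)); print(rc,onz(s,rc[0],.05))
E
```

```text
28.0 mach mm [-176.764   339.416   216.2442] grasp [-176.7654  339.3973  224.2442] tool axes err [-0.0018  0.0018 -1.4502] F [0.3048 0.4404 0.5031] open 0.5975875481792 q [-0.8181  0.5879  0.1006  1.9652 -0.1027  0.5915  0.7411]
((219.3848114013672, 228.66571044921875), (10.94316291809082, 24.059967041015625), 12.994616508483887) [0.46453739 0.29952346 0.05      ]
```

View pics/s10c.png

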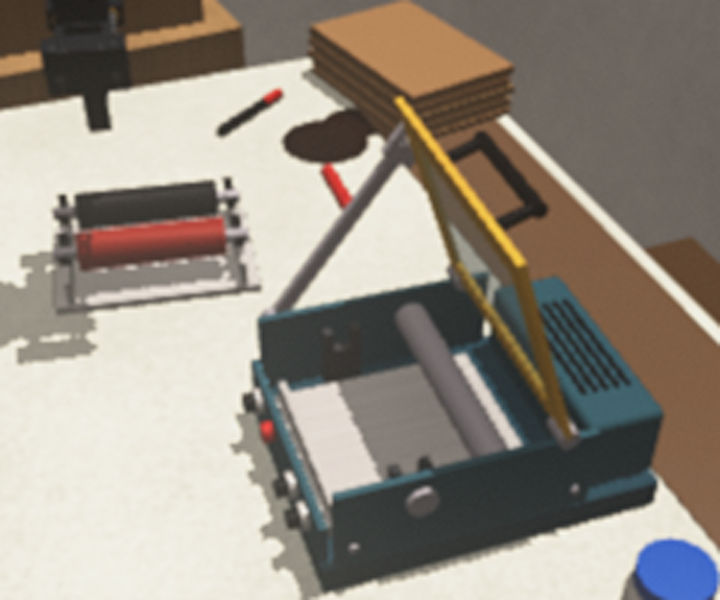

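The roller lies in the free saddles (crop ≈ 150, 243), parallel to the untouched spare. The guard is propped on the stay with its pin at the fork (≈ 400, 145), and the bearings are empty. The gripper is clear, so I'm handing in.

```bash
python3 -c "
from plant import r
print(r.finish_job())"
```

```text
the job is handed in; nothing more can be done
None
```

The job is done and handed in at about 28 s of the 72 s allowed. The red roller lies in the free saddles of the rack, and the guard is propped on its stay.

**Sequence:**
1. I swung the guard up to its stop, where it stood by itself.
2. I raised the stay until I felt its stop.
3. I eased the guard down by its handle until the pin seated in the fork. There the force rose to about 10 N with only 0.3 mm of further movement.
4. I lifted the roller out, carried it over and lowered it into the V saddles. It took contact at the expected height, pressed with about 7 N and was then released.

**Last checks:**
- **Side picture:** after release it shows the roller seated parallel to the spare, the guard propped, the bearings empty and the gripper clear. The wrist force is about 0.
- **Other items:** the robot went nowhere near the jar, tape or bags. I did not re-measure them at the end.

**What disagreed:**
- **Stay:** the stay pressed back with about 40 N at the wrist at its stop. Its angle measured by camera was only roughly 0.92 (0.90 to 0.95).
- **Tilt:** my first approach to the roller, tilted 0.3 rad, ran into the range limit of joint 6. I redid it at 0.13 to 0.2 rad, with a calculated clearance to the guard of only about 5 to 10 mm.
- **Top view:** the last top-view measurement of the roller was of no use, as the gripper hid half of it.

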